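# Close a repaired control unit in its gluing clamp

## Task

The repaired board is back in the aluminium base of its control unit, which sits in the gluing fixture with the toggle clamp open; the grey cover lies upside down, mouth up, on the blue mat beside it. Turn the cover over, set it down over the base with its notch over the plug socket until its rim sits flat all round on the base, then push the clamp's handle all the way down, past its dead point, until it is locked against its stop, and let go. Keep the fingers off the bare board and do not disturb the other things on the bench.

Things in the scene. Friction and masses are not known exactly. Their poses are not given: they have to be found in the camera images.
- cover: Loose grey cover, a shell 100 (x) x 62 (y) x 36 (z) mm, closed face 4 mm and walls 3.5 mm thick, 70 g. Origin: centre of the OUTSIDE of the closed face; z points from there to the open mouth (z = 36 mm): up at the start, down at the end. x runs to the notched short end, to the robot's right within 0.5 rad at the start. Grip it across its 62 mm width; it stands steadily on either short end.
- cover_notch (a point): Middle of the notch (40 mm wide, 18 mm deep from the rim) in the cover's short end at +x, at rim height: (50, 0, 36) mm in the cover's frame.
- fixture: Fixed gluing fixture: plate 300 x 110 x 12 mm on the 4 mm thick mat; origin at the centre of its underside, x along it away from the robot (within 0.2 rad), z up. The control unit's base is centred at x = -85 mm; the clamp's riser spans x = 4 to 88 mm (cheeks up to z = 98 mm); open, the clamp arm stands up to z = 205 mm at x = -10 to 30 mm. Beside the base (y) nothing stands above z = 30 mm.
- module_seat (a point): Centre of the base's flange (104 x 66 mm) on its upper face, where the cover's rim sits, 30 mm above the fixture's underside; axes as the fixture. A tapered lip, 12 mm high, 91 x 53 mm outside at its foot, 86 x 48 mm at its top, enters the cover (inside 93 x 55 mm). Seated, the cover's origin is 36 mm straight above this point and the cover's x points along the fixture's -x.
- board: Green circuit board 80 x 42 mm lying in the base, parts up to 22 mm tall; fixed, bare: keep fingers off. Origin at the centre of its underside. At its -x (robot) end the base's black plug socket, 34 mm wide, 14 mm high above the flange, sticks out to 66 mm from the base's centre; the cover's notch must go over it or the cover cannot go down.
- clamp_handle (a joint): Clamp handle, rad: 0 = open (handle 69 degrees above level, clamp arm upright), grows as the handle is pushed down and away from the base; 1.2 = locked at the stop, handle level. Starts at 0 and stays there until pushed (1-2 N at the grip). From 0.95 on the arm's sprung rubber tip presses on the middle of the seated cover (up to 7 N at the grip); the dead point is at 1.12, beyond it holds itself.
- handle_grip (a point): Middle of the clamp handle's rubber grip (16 mm wide across y, 14 mm thick), 70 mm from the pivot; the handle ends 22 mm farther out. It swings in the fixture's x-z plane: pinch it from above across the fixture's y and follow the arc, or push it.
- handle_pivot (a point): Hinge of the clamp handle, axis along the fixture's y, at (66, 0, 90) mm in the fixture's frame; axes as the fixture. The grip lies 70 mm from it at elevation 1.2 rad minus the joint value, above the fixture's +x direction.
- screwdriver: Bystander: screwdriver with a green handle, 190 mm long, lying along its x axis between the two work places; origin at the middle of its underside.
- reel: Bystander: grey solder reel lying flat, 64 mm diameter, 36 mm high, on the far edge of the mat; origin at the centre of its underside.
- spray_can: Bystander: upright spray can, 64 mm diameter, 190 mm tall, off the right edge of the mat; origin at the centre of its underside.
- multimeter: Bystander: yellow multimeter lying flat, 150 x 78 x 36 mm, off the left edge of the mat; origin at the centre of its underside.
- screw_dish: Bystander: small steel bowl, 84 mm diameter, 22 mm high, off the left edge of the mat; origin at the centre of its underside.
Not all that is in view belongs to the job. Leave any pink look-alike of the cover alone.

How it is judged:
By the outcome, as a careful person would: the job done as asked, in the order asked, and still so for the second after the job is handed in, with the robot touching nothing.
It also fails if it takes over 72 s, if anything falls off the work surface, if the arm or the gripper's body presses on something with over 40 N, if the wrist force passes 120 N, or if a joint passes its speed limit or range.

## Robot

A 6-joint arm with a two-finger parallel gripper is mounted at the origin on the work surface. World frame = base frame: x ahead of the robot, y to its left, z up, the work surface at z = 0. Lengths are in m, angles in rad, forces in N, time in s.
With the tool pointing down it reaches from about 0.375 to 0.975 m from the base axis. Payload 3.8 kg.
Tool frame: the origin (TCP) lies between the finger pads; the fingertips stand 8 mm ahead of it and the grasp point (between the pads) lies 11 mm behind it (tcp_to_tips is the distance from the TCP to the fingertips, in m); z points along the fingers, y is the line along which they close (so a half turn about z gives the same grasp; the last joint's range is limited). The gripper opens to 85 mm and grips with 20 to 120 N. Pads are 22 mm wide; open, the fingers measure 114 mm over their backs; the gripper's body (76 mm by 85 mm) begins 54 mm behind the grasp point. The pads swing forward as they close: fully open they stand 13 mm farther back than shut.
Start: joints at [1.218, 0.264, 1.604, -0, 1.274, -0.037], TCP at [0.21, 0.642, 0.2] pointing down, gripper open.
Joint ranges: [-2.63, 2.63], [-0.94, 2.18], [0.31, 2.57], [-1.31, 4.45], [0, 2.66], [-2.55, 2.55]. Speed limits (rad/s): [2.57, 2.57, 3.14, 3.14, 3.14, 3.14].

## Interface

Orientations are given as a rotation vector (axis times angle).
In Python, from workcell import * gives the robot as it stands.
- The arm moves only by the tool move_arm, never from a script. Its argument "series" is one flat list of numbers, 7 for each row, row after row: the finger opening in cm, from 0 to 8.54, then the shift along the tool's x, y, z in cm, then the turn, a rotation vector about the tool's x, y, z in degrees. A call has 1 to 5 rows; each row shifts and turns the commanded pose from where the row before left it, along the tool's axes as they then stand; what a row does not reach is not made up. A row lasts 1/8 s, in which the tool goes at most 62.5 mm and 10.7 degrees, less where a joint would pass 70% of its speed; a pose out of reach is approached as far as the arm can. A call is refused whole if a number of a shift passes 6.25 or a number of a turn 10.7, either way. A call with a gripper value outside its range is refused whole. The fingers move at their own pace and stop on an object; "grip_force" is the grip in N (left out, the last holds). Time passes only in rows, so rows that do not move let the fingers close. It gives the time, the measured TCP pose, the force, the opening and the grip force at its end, in the units of the state.
- read_state(): the state, without advancing time (a new reading comes with each control period).
- read_camera(name): name is "side" or "top"; returns the picture (420x560x3 uint8, red, green, blue); there is no depth.
- calibration(name): a dict with "camera_matrix" (3x3 intrinsics, pixels), "rvec" (rotation vector, rad) and "tvec" (3), from world to camera coordinates, as OpenCV has them. Camera axes: x right, y down, z forward; pixel columns grow to the right and rows downward; lengths in m; the calibration is good to about 2 mm. A picture is of the moment at which its call begins. calibration takes no time and is no camera call.
- finish_job(): hands the job in; it is judged then, once.
The state is a dict: "time": time; "q": joint angles; "joint_vel": joint speeds; "joint_torque": joint torques, N m; "tool_pos": TCP position; "tcp_rot": TCP orientation; "wrist_force": force on the tool from outside, world axes, zero at the start; "torque": the same for the moment, N m; "width": opening from 0.0 (shut) to 1.0 (fully open); "grip_force": force on a finger pad.
Only numpy, scipy, OpenCV 4.12 (cv2) and the standard library are available. Lean on these libraries where they do the work, as an engineer would, in place of code of your own. Each camera call takes 0.05 s, during which the arm holds its last target. There are 200 camera calls.

## Working session

There is one attempt and no reset: what is moved stays moved. The work goes in short steps, Python scripts to look and compute and a tool call to move; the robot and the scene stay as the last step left them, time stands still between calls to the robot, and variables do not carry over. Pictures are saved under pics/ and viewed, at most 10 in all, crops included, and the job is handed in when it is done.

Besides the shell and the picture viewer there is one more tool, called after "Call:" by a JSON object that holds its "fn" and its "kwargs", one argument or row to a line. move_arm: Moves the arm, as the interface text tells. Its arguments: {"type":"object","properties":{"series":{"type":"array"},"grip_force":{"type":"number"}},"required":["series"]}

```bash
mkdir -p pics; ls; python3 - <<'E'
from workcell import *
import cv2
for n in("top","side"):
    im=read_camera(n); cv2.imwrite(f"pics/{n}0.png",im[:,:,::-1]); c=calibration(n)
    print(n,c)
print(read_state())
E
```

```text
pics
top {'camera_matrix': array([[427.65136864,   0.        , 272.58156861],
       [  0.        , 427.65136864, 204.12408965],
       [  0.        ,   0.        ,   1.        ]]), 'rvec': array([ 2.14656391, -2.14649804,  0.16009966]), 'tvec': array([-0.0627798 ,  0.49101043,  1.37223176])}
side {'camera_matrix': array([[393.9366739 ,   0.        , 281.26264762],
       [  0.        , 393.9366739 , 212.90198138],
       [  0.        ,   0.        ,   1.        ]]), 'rvec': array([ 2.18538768, -0.26317926,  0.15273291]), 'tvec': array([-0.48928432,  0.13659306,  1.15725827])}
{'time': 0.1, 'q': array([ 1.21809824e+00,  2.64682581e-01,  1.60527018e+00, -7.52950704e-06,
        1.27373487e+00, -3.69057321e-02]), 'joint_vel': array([ 0.00060167, -0.00215886, -0.00217971, -0.00066002,  0.00178963,
        0.00025152]), 'joint_torque': array([-3.77836986e-04, -5.16711652e+01, -3.68591344e+01, -1.04387436e-04,
        6.28773705e-03,  1.78463051e-05]), 'tool_pos': array([0.20938233, 0.64091193, 0.19906572]), 'tcp_rot': array([-0.49392052, -3.1021175 ,  0.00323032]), 'wrist_force': array([ 0.4120378 , -0.36593964,  0.22868871]), 'torque': array([ 0.05892465, -0.05982154,  0.0208835 ]), 'grip_force': 0.0, 'width': 0.9980335969377988}
```

View pics/top0.png

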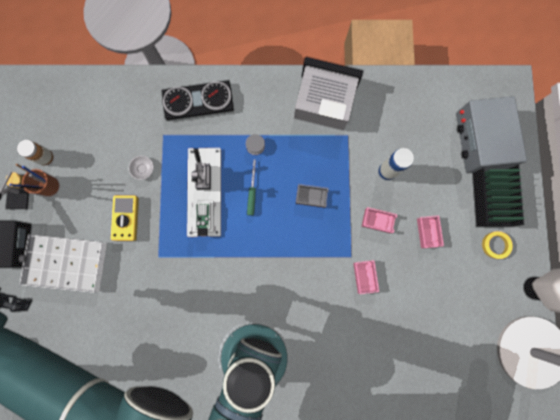

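View pics/side0.png

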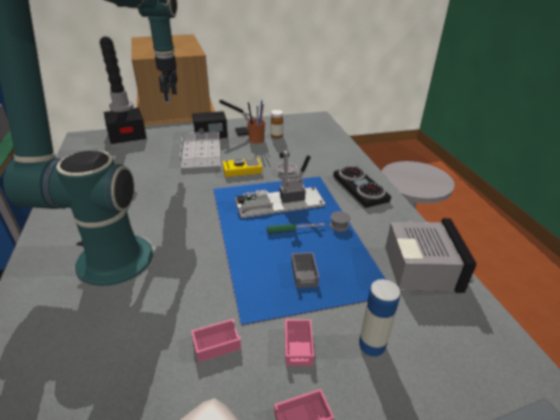

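The top view shows the cover at about (312,196), mouth up. The fixture spans columns 187–222 and rows 148–237, with its base and green board near (205,215). The screwdriver lies between them, and the pink look-alikes are off the mat. Next I'll measure and zoom in.

```bash
cat > h.py <<'E'
from workcell import *
import numpy as np, cv2
from scipy.spatial.transform import Rotation as R
def cam(n):
    c=calibration(n); K=c["camera_matrix"]; M=cv2.Rodrigues(c["rvec"])[0]; t=c["tvec"]
    return K,M,t,-M.T@t
def onplane(n,px,z):
    K,M,t,o=cam(n); px=np.atleast_2d(np.array(px,float))
    d=np.c_[px,np.ones(len(px))]@np.linalg.inv(K).T@M
    return o+d*((z-o[2])/d[:,2])[:,None]
def proj(n,P):
    c=calibration(n); return cv2.projectPoints(np.array(P,float).reshape(-1,1,3),c["rvec"],c["tvec"],c["camera_matrix"],None)[0][:,0]
E
python3 - <<'E'
from h import *
im=cv2.imread("pics/top0.png"); print("cam",cam("top")[3],cam("side")[3])
cv2.imwrite("pics/topz.png",cv2.resize(im[130:265,155:355],None,fx=4,fy=4,interpolation=cv2.INTER_CUBIC))
hsv=cv2.cvtColor(im,cv2.COLOR_BGR2HSV)
nb=((hsv[...,1]<110)*255).astype(np.uint8); nb[:136]=0; nb[256:]=0; nb[:,:165]=0; nb[:,348:]=0
cs,_=cv2.findContours(nb,cv2.RETR_EXTERNAL,cv2.CHAIN_APPROX_NONE)
for c in cs:
    if cv2.contourArea(c)<60: continue
    r=cv2.minAreaRect(c); print("rect",r)
    for z in(.016,.04): 
        b=onplane("top",cv2.boxPoints(r),z); print(z,b[:,:2].round(4).tolist(),np.linalg.norm(b[0]-b[1]).round(4),np.linalg.norm(b[1]-b[2]).round(4),b.mean(0).round(4))
E
```

```text
cam [ 0.28555277 -0.05927171  1.42933517] [ 0.2550451  -0.94846089  0.79541023]
rect ((311.6485290527344, 195.38645935058594), (31.256715774536133, 20.28713035583496), 7.594643592834473)
0.016 [[0.4965, -0.1371], [0.5649, -0.1467], [0.5508, -0.2507], [0.4826, -0.2404]] 0.0691 0.105 [ 0.5237 -0.1937  0.016 ]
0.04 [[0.4929, -0.1358], [0.5602, -0.1452], [0.5463, -0.2475], [0.4793, -0.2374]] 0.0679 0.1032 [ 0.5197 -0.1915  0.04  ]
rect ((252.26229858398438, 186.61474609375), (6.6091084480285645, 55.31733703613281), 5.19442892074585)
0.016 [[0.4612, 0.0241], [0.6495, 0.0088], [0.6474, -0.0136], [0.4592, 0.0022]] 0.189 0.0224 [0.5543 0.0054 0.016 ]
0.04 [[0.4582, 0.0227], [0.6433, 0.0076], [0.6413, -0.0143], [0.4562, 0.0012]] 0.1857 0.0221 [0.5498 0.0043 0.04  ]
rect ((203.5, 192.0), (90.0, 35.0), 90.0)
0.016 [[0.6906, 0.2321], [0.6906, 0.1129], [0.3842, 0.1075], [0.3842, 0.2231]] 0.1192 0.3065 [0.5374 0.1689 0.016 ]
0.04 [[0.6837, 0.2271], [0.6838, 0.11], [0.3825, 0.1047], [0.3825, 0.2183]] 0.1171 0.3013 [0.5331 0.165  0.04  ]
rect ((254.5, 145.0), (18.0, 19.0), 90.0)
0.016 [[0.7295, 0.0315], [0.7295, -0.0335], [0.6662, -0.0337], [0.6662, 0.0309]] 0.065 0.0633 [ 0.6978 -0.0012  0.016 ]
0.04 [[0.7219, 0.0299], [0.722, -0.0339], [0.6597, -0.0341], [0.6597, 0.0294]] 0.0639 0.0623 [ 0.6908 -0.0022  0.04  ]
```

View pics/topz.png

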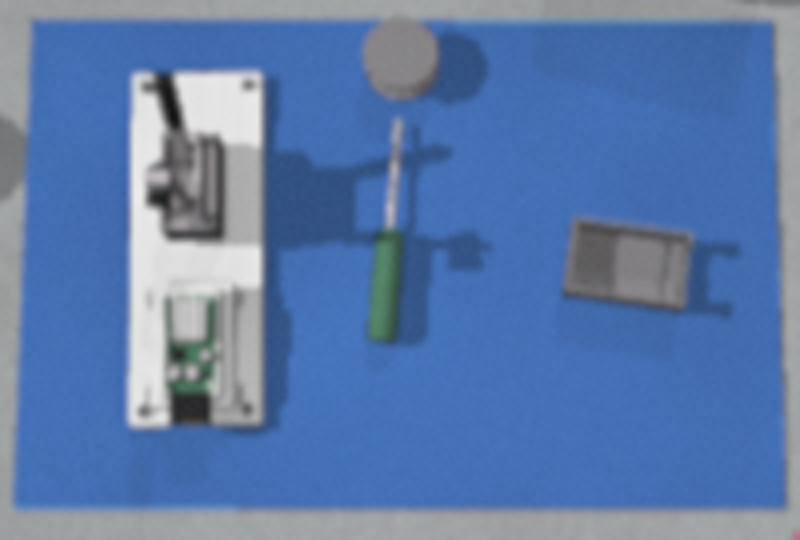

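```bash
cat > meas.py <<'E'
from h import *
def sides(im,roi,ztop,zbot,thr=.45,S=6):
    x0,y0,x1,y1=roi; f=im[y0:y1,x0:x1].astype(np.float32)
    f=cv2.resize(f,None,fx=S,fy=S,interpolation=cv2.INTER_LINEAR); s=1-f.min(2)/f.max(2)
    cs,_=cv2.findContours((s<thr).astype(np.uint8),cv2.RETR_EXTERNAL,cv2.CHAIN_APPROX_NONE)
    c=max(cs,key=cv2.contourArea)[:,0].astype(float)
    return (c+.5)/S-.5+[x0,y0]
def fit(px,o,yaw,L,W,zt,zb):
    # o approx centre, yaw of long axis; returns refined
    C=cam("top")[3]; out={}
    u=np.array([np.cos(yaw),np.sin(yaw)]); v=np.array([-u[1],u[0]])
    for nm,n,h,t,hl in(("+u",u,L/2,v,W/2),("-u",-u,L/2,v,W/2),("+v",v,W/2,u,L/2),("-v",-v,W/2,u,L/2)):
        z=zb if n@(C[:2]-o-n*h)>0 else zt
        P=onplane("top",px,z)[:,:2]-o
        m=(abs(P@n-h)<.009)&(abs(P@t)<hl-.012)
        if m.sum()<20: continue
        vx,vy,a,b=cv2.fitLine(P[m].astype(np.float32),cv2.DIST_HUBER,0,1e-4,1e-4).ravel()
        d=np.array([vx,vy]); d*=np.sign(d@t)
        print(nm,"z",z,"n",m.sum(),"dist",round(float(np.array([a,b])@n),4),"exp",h,"angdev",round(float(np.arctan2(d@n,d@t)),4))
E
python3 - <<'E'
from meas import *
im=cv2.imread("pics/top0.png")
p=sides(im,(285,172,340,222),0,0); 
yaw=np.arctan2(-.1023,-.0139); fit(p,np.array([.5210,-.1915]),yaw,.1,.062,.04,.004); print(yaw)
p=sides(im,(172,140,240,245),0,0)
fit(p,np.array([.538,.168]),0.,.3,.11,.016,.004)
print(proj("top",[[.521,-.1915,.004]]))
E
```

```text
+u z 0.04 n 67 dist 0.0513 exp 0.05 angdev 0.0014
-u z 0.004 n 66 dist 0.0503 exp 0.05 angdev -0.0049
+v z 0.04 n 137 dist 0.0328 exp 0.031 angdev 0.0019
-v z 0.004 n 135 dist 0.0297 exp 0.031 angdev 0.0047
-1.7058441734351255
+u z 0.016 n 152 dist 0.1531 exp 0.15 angdev -0.0304
-u z 0.004 n 155 dist 0.1516 exp 0.15 angdev 0.019
+v z 0.016 n 486 dist 0.0585 exp 0.055 angdev 0.02
-v z 0.004 n 482 dist 0.0571 exp 0.055 angdev -0.016
[[310.66240586 196.73642728]]
```

```bash
cat >> h.py <<'E'
from scipy.linalg import expm,logm
def T(Rm,p): A=np.eye(4);A[:3,:3]=Rm;A[:3,3]=p;return A
def cur():
    s=read_state(); return T(R.from_rotvec(s["tcp_rot"]).as_matrix(),s["tool_pos"])
def rows(T0,T1,n=None):
    L=logm(np.linalg.inv(T0)@T1).real
    if n is None:
        w=np.degrees(np.linalg.norm([L[2,1],L[0,2],L[1,0]])); n=int(np.ceil(max(w/8.5,np.linalg.norm(L[:3,3])/.05,1)))
    D=expm(L/n); print("n",n,"row cm",(D[:3,3]*100).round(2),"deg",R.from_matrix(D[:3,:3]).as_rotvec(degrees=True).round(2))
def grasp(Tc,xc,zc,a,s,back=0):
    """TCP pose gripping cover (pose Tc) at (xc,0,zc); s=-1: d=-z cos a - x sin a ; s=+1: d=z cos a - x sin a"""
    d=np.array([-np.sin(a),0,s*np.cos(a)]); y=np.array([0,1.,0]) 
    Rl=np.c_[np.cross(y,d),y,d]; return Tc@T(Rl,np.array([xc,0,zc])+(.011-back)*d)
def cover(x,y,z,yaw): return T(R.from_euler("z",yaw).as_matrix(),[x,y,z])
C0=cover(.5224,-.1922,.004,-1.707); RA=np.radians
E
python3 - <<'E'
from h import *
T0=cur(); P=grasp(C0,.01,.026,RA(45),-1,.11); print(P.round(3))
up=T0.copy(); 
rows(T0,P); rows(T0,T(T0[:3,:3],[.36,.2,.26])); 
E
```

```text
[[ 0.096  0.991  0.096  0.512]
 [ 0.701 -0.136  0.701 -0.271]
 [ 0.707  0.    -0.707  0.1  ]
 [ 0.     0.     0.     1.   ]]
n 22 row cm [-4.47 -1.35 -1.4 ] deg [-1.42  1.7   3.42]
n 10 row cm [-2.8  -3.72 -0.6 ] deg [-0.  0.  0.]
```

```bash
python3 - <<'E'
from h import *
T0=cur()
P=grasp(C0,.01,.026,RA(45),-1,.11)
V=grasp(C0,.01,.026,0,-1); V[:3,3]=[.47,-.2,.24]
L=logm(np.linalg.inv(T0)@V).real
for k in np.linspace(0,1,6): print((T0@expm(L*k))[:3,3].round(3))
rows(T0,V,10); rows(T0,V,15);rows(V,P)
E
```

```text
[0.209 0.641 0.199]
[0.353 0.516 0.207]
[0.458 0.357 0.215]
[0.514 0.175 0.224]
[ 0.518 -0.016  0.232]
[ 0.47 -0.2   0.24]
n 10 row cm [-9.04 -3.08 -0.4 ] deg [-0.01  0.01  7.97]
n 15 row cm [-6.07 -1.91 -0.27] deg [-0.01  0.01  5.31]
n 6 row cm [-1.82  0.85  1.91] deg [0.  7.5 0. ]
```

```bash
python3 - <<'E'
from h import *
T0=cur()
A=T(T0[:3,:3],[.27,.39,.27])
V=grasp(C0,.01,.026,0,-1); V[:3,3]=[.47,-.2,.22]
L=logm(np.linalg.inv(A)@V).real
for k in np.linspace(0,1,6): print((A@expm(L*k))[:3,3].round(3))
rows(T0,A,5); rows(A,V,15)
E
```

```text
[0.27 0.39 0.27]
[0.374 0.304 0.26 ]
[0.451 0.194 0.25 ]
[0.494 0.066 0.24 ]
[ 0.501 -0.069  0.23 ]
[ 0.47 -0.2   0.22]
n 5 row cm [-2.71 -4.4  -1.41] deg [-0.  0.  0.]
n 15 row cm [-4.33 -1.24  0.34] deg [-0.01  0.01  5.31]
```

Call:
{"fn": "move_arm", "kwargs": {
  "series": [8.54, -2.7, -4.4, -1.4, 0, 0, 0, 8.54, -2.7, -4.4, -1.4, 0, 0, 0, 8.54, -2.7, -4.4, -1.4, 0, 0, 0, 8.54, -2.7, -4.4, -1.4, 0, 0, 0, 8.54, -2.7, -4.4, -1.4, 0, 0, 0],
  "grip_force": 30
}}

```text
time: 0.72
tool_pos: [0.2696, 0.3887, 0.2702]
tcp_rot: [-0.493, -3.103, 0.001]
wrist_force: [1.0, 0.2, -0.4]
width: 1.003
grip_force: 0.0
```

Call:
{"fn": "move_arm", "kwargs": {
  "series": [8.54, -4.3, -1.2, 0.3, 0, 0, 5.3, 8.54, -4.3, -1.2, 0.3, 0, 0, 5.3, 8.54, -4.3, -1.2, 0.3, 0, 0, 5.3, 8.54, -4.3, -1.2, 0.3, 0, 0, 5.3, 8.54, -4.3, -1.2, 0.3, 0, 0, 5.3]
}}

```text
time: 1.35
tool_pos: [0.4287, 0.2347, 0.2547]
tcp_rot: [-1.196, -2.905, 0.001]
wrist_force: [0.8, -0.3, 0.2]
width: 1.0
grip_force: 0.0
```

Call:
{"fn": "move_arm", "kwargs": {
  "series": [8.54, -4.3, -1.2, 0.3, 0, 0, 5.3, 8.54, -4.3, -1.2, 0.3, 0, 0, 5.3, 8.54, -4.3, -1.2, 0.3, 0, 0, 5.3, 8.54, -4.3, -1.2, 0.3, 0, 0, 5.3, 8.54, -4.3, -1.2, 0.3, 0, 0, 5.3]
}}

```text
time: 1.98
tool_pos: [0.5009, 0.0256, 0.2397]
tcp_rot: [-1.83, -2.553, 0.001]
wrist_force: [0.8, -0.4, 0.0]
width: 1.001
grip_force: 0.0
```

Call:
{"fn": "move_arm", "kwargs": {
  "series": [8.54, -4.3, -1.2, 0.3, 0, 0, 5.3, 8.54, -4.3, -1.2, 0.3, 0, 0, 5.3, 8.54, -4.3, -1.2, 0.3, 0, 0, 5.3, 8.54, -4.3, -1.2, 0.3, 0, 0, 5.3, 8.54, -4.3, -1.2, 0.3, 0, 0, 5.3]
}}

```text
time: 2.6
tool_pos: [0.4721, -0.1938, 0.2247]
tcp_rot: [-2.366, -2.065, 0.0]
wrist_force: [0.5, 0.2, -0.2]
width: 1.001
grip_force: 0.0
```

```bash
python3 - <<'E'
from h import *
T0=cur();s=read_state();print(T0.round(3),s["q"].round(3),s["time"])
rows(T0,grasp(C0,.01,.026,RA(45),-1,.11))
E
```

```text
[[ 0.135  0.991 -0.001  0.472]
 [ 0.991 -0.135  0.    -0.194]
 [ 0.    -0.001 -1.     0.225]
 [ 0.     0.     0.     1.   ]] [-0.438 -0.065  1.919  0.     1.289 -0.303] 2.6
n 6 row cm [-1.84  0.83  1.62] deg [-0.01  7.5   0.  ]
```

Call:
{"fn": "move_arm", "kwargs": {
  "series": [8.54, -1.8, 0.8, 1.6, 0, 7.5, 0, 8.54, -1.8, 0.8, 1.6, 0, 7.5, 0, 8.54, -1.8, 0.8, 1.6, 0, 7.5, 0, 8.54, -1.8, 0.8, 1.6, 0, 7.5, 0, 8.54, -1.8, 0.8, 1.6, 0, 7.5, 0]
}}

```text
time: 3.22
tool_pos: [0.5042, -0.2635, 0.126]
tcp_rot: [-1.978, -1.731, -0.677]
wrist_force: [0.2, 0.1, 0.5]
width: 1.0
grip_force: 0.0
```

Call:
{"fn": "move_arm", "kwargs": {
  "series": [8.54, -1.8, 0.8, 1.6, 0, 7.5, 0]
}}

```text
time: 3.35
tool_pos: [0.5115, -0.269, 0.1022]
tcp_rot: [-1.889, -1.653, -0.787]
wrist_force: [0.8, 0.3, 0.5]
width: 1.003
grip_force: 0.0
```

```bash
python3 - <<'E'
from h import *
T0=cur();s=read_state();print(T0.round(3),s["q"].round(3),s["time"])
rows(T0,grasp(C0,.01,.026,RA(45),-1,0))
for n in("top","side"):
    im=read_camera(n)[:,:,::-1]; cv2.imwrite(f"pics/{n}1.png",im)
a=cv2.imread("pics/top1.png")[120:270,230:380]; b=cv2.imread("pics/side1.png")[190:340,220:370]
cv2.imwrite("pics/z1.png",cv2.resize(np.hstack([a,b]),None,fx=2.6,fy=2.6,interpolation=cv2.INTER_CUBIC))
E
```

```text
[[ 0.093  0.991  0.095  0.511]
 [ 0.699 -0.133  0.703 -0.269]
 [ 0.709  0.001 -0.705  0.102]
 [ 0.     0.     0.     1.   ]] [-0.879  0.518  1.667  0.549  1.557 -0.928] 3.35
n 3 row cm [-0.12  0.02  3.66] deg [-0.02 -0.06  0.05]
```

View pics/z1.png

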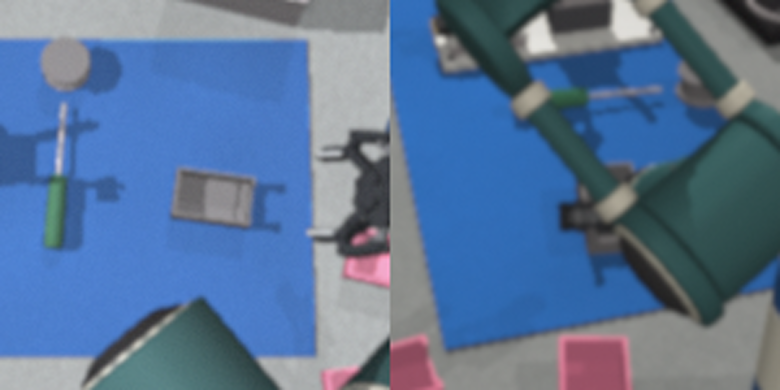

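Left panel (top view): the open fingertips sit at px (352,179) and (349,211), lined up with the cover at (312,196). I'll compare them with the projected tips.

```bash
python3 - <<'E'
from h import *
T0=cur()
for f in(.008,-.005):
  for w in(.046,-.046): print(f,w,proj("top",[(T0@[0,w,f,1])[:3]]))
a=cv2.imread("pics/top1.png"); print(a[170:186,340:360].sum(2)//3); print(a[204:218,340:360].sum(2)//3)
E
```

```text
0.008 0.046 [[336.73894365 182.33510057]]
0.008 -0.046 [[333.49937506 210.55155894]]
-0.005 0.046 [[340.07921474 182.12639413]]
-0.005 -0.046 [[336.85359297 210.53265716]]
[[131 131 132 129 130 132 131 132 132 141 165 179 182 179 180 180 179 180
  181 181]
 [130 132 130 133 132 131 132 131 130 139 163 179 181 182 180 180 181 179
  180 181]
 [131 129 131 131 130 133 133 133 129 137 165 179 180 180 180 180 179 179
  179 182]
 [131 132 130 129 130 132 133 130 129 140 164 178 182 180 181 181 181 181
  179 179]
 [132 130 130 133 133 132 133 131 130 139 165 179 181 181 183 181 183 179
  176 177]
 [130 132 131 131 133 133 131 130 130 138 165 180 184 180 175 170 166 163
  160 156]
 [131 130 132 130 133 133 131 130 130 140 167 179 179 171 154 141 137 134
  128 124]
 [130 132 133 134 131 132 132 129 131 143 167 182 180 163 141 129 132 135
  134 131]
 [132 133 132 131 131 130 132 130 128 139 165 181 186 180 167 164 168 173
  173 172]
 [133 131 130 132 133 132 130 131 128 138 161 170 180 180 173 172 174 173
  170 169]
 [133 131 132 131 130 130 133 130 130 139 158 155 150 141 129 122 122 119
  11
[... 923 characters left out ...]
 184 166
  129  93]
 [128 129 131 130 128 131 132 142 157 159 150 143 143 144 147 147 143 131
  100  70]
 [131 131 132 129 130 132 132 133 137 130 110  97  91  88  87  89  88  83
   73  61]
 [129 132 131 129 131 130 131 132 131 125 113 108  98  87  84  81  82  83
   83  74]
 [129 130 131 130 132 130 132 132 131 131 134 145 143 138 134 132 131 135
  128 106]
 [129 130 129 130 131 132 131 133 134 133 144 169 176 174 170 171 173 174
  165 131]
 [131 129 126 132 131 130 131 131 133 131 142 170 183 184 184 182 184 184
  171 135]
 [130 130 130 130 132 130 132 133 132 128 139 167 184 184 184 183 183 182
  174 131]
 [128 128 129 131 130 130 131 131 132 128 138 166 180 182 184 182 183 181
  174 145]]
```

```bash
python3 - <<'E'
from h import *
T0=cur()
print(proj("side",[(T0@[0,w,f,1])[:3] for f in(.008,-.03,-.06) for w in(.046,-.046)]).round(1))
print(proj("top",[(T0@[0,w,f,1])[:3] for f in(.008,-.03,-.06,-.1) for w in(.046,-.046)]).round(1))
a=cv2.imread("pics/top1.png")[160:230,325:405]; b=cv2.imread("pics/side1.png")[235:305,260:340]
cv2.imwrite("pics/z2.png",cv2.resize(np.hstack([a,b]),None,fx=5,fy=5,interpolation=cv2.INTER_CUBIC))
E
```

```text
[[325.9 269.6]
 [290.3 271.7]
 [329.1 269.5]
 [292.2 271.7]
 [331.8 269.3]
 [293.7 271.6]]
[[336.7 182.3]
 [333.5 210.6]
 [346.6 181.7]
 [343.4 210.5]
 [354.7 181.2]
 [351.6 210.4]
 [365.9 180.5]
 [362.8 210.4]]
```

View pics/z2.png

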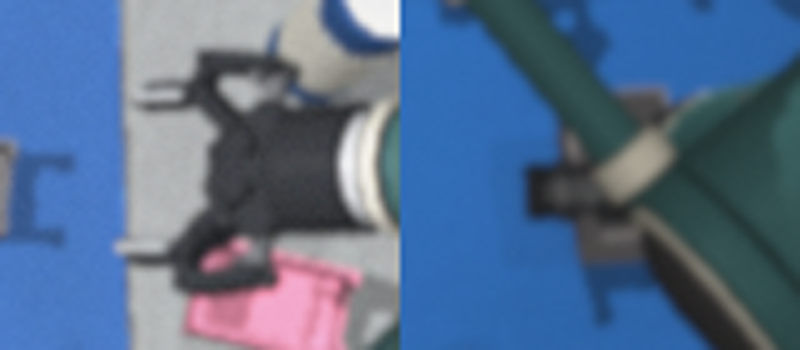

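Left panel: the fingertips end at px (352.6,178) and (348.6,209), about 11 px short of where they project. I'll check the cover and the camera agreement using the first side view.

```bash
python3 - <<'E'
from h import *
im=cv2.imread("pics/side0.png"); hsv=cv2.cvtColor(im,cv2.COLOR_BGR2HSV)
m=((hsv[...,1]<110)*255).astype(np.uint8); r=np.zeros_like(m); r[245:295,285:325]=m[245:295,285:325]
cs,_=cv2.findContours(r,cv2.RETR_EXTERNAL,cv2.CHAIN_APPROX_NONE); c=max(cs,key=cv2.contourArea); print(cv2.boundingRect(c))
P=[(C0@[x,y,z,1])[:3] for z in(0,.036) for x in(.05,-.05) for y in(.031,-.031)]
q=proj("side",P); print(q.round(1).tolist(), q.min(0),q.max(0))
# finger tip: triangulate top lower tip (348.6,209) with side (286.5,273)
for zt in(.06,.08,.1,.12,.14,.16): 
    p=onplane("top",[[348.6,209]],zt)[0]; print(p.round(3),proj("side",[p]).round(1))
print(read_state()["tool_pos"],read_state()["q"])
E
```

```text
(292, 252, 27, 36)
[[318.1, 286.7], [295.6, 288.4], [311.8, 261.7], [290.8, 263.1], [319.0, 277.3], [296.1, 278.9], [312.5, 252.5], [291.2, 253.8]] [290.83613752 252.45810834] [319.04806702 288.39052969]
[ 0.472 -0.308  0.06 ] [[299.  294.2]]
[ 0.469 -0.305  0.08 ] [[297.9 287.7]]
[ 0.466 -0.301  0.1  ] [[296.7 281. ]]
[ 0.463 -0.298  0.12 ] [[295.5 274.3]]
[ 0.461 -0.294  0.14 ] [[294.3 267.4]]
[ 0.458 -0.29   0.16 ] [[293.  260.3]]
[ 0.50764969 -0.2672323   0.09347464] [-0.880744    0.52966962  1.67195881  0.54559888  1.55421277 -0.92598994]
```

```bash
python3 - <<'E'
from h import *
print("start",proj("side",[[.2094,.641,.199],[.2094,.641,.191],[.2094,.641,.26],[.2094,.641,.3]]).round(1).tolist())
im=read_camera("top")[:,:,::-1]; T0=cur(); print(T0[:3,3])
cv2.imwrite("pics/top2.png",im); d=cv2.absdiff(im,cv2.imread("pics/top1.png")).max(2); print("diff",(d>40).sum())
print(proj("top",[(T0@[0,w,f,1])[:3] for f in(-.005,) for w in(.046,-.046)]).round(1))
a=cv2.imread("pics/side0.png")[60:110,140:200]; b=im[160:230,325:405]
cv2.imwrite("pics/z3.png",np.hstack([cv2.resize(a,(420,350),interpolation=cv2.INTER_CUBIC),cv2.resize(b,(400,350),interpolation=cv2.INTER_CUBIC)])[:,:800])
E
```

```text
start [[172.0, 109.0], [172.3, 110.9], [169.7, 94.0], [168.1, 83.8]]
[ 0.50873427 -0.26698848  0.09730828]
diff 2035
[[340.2 181.5]
 [337.  210. ]]
```

View pics/z3.png

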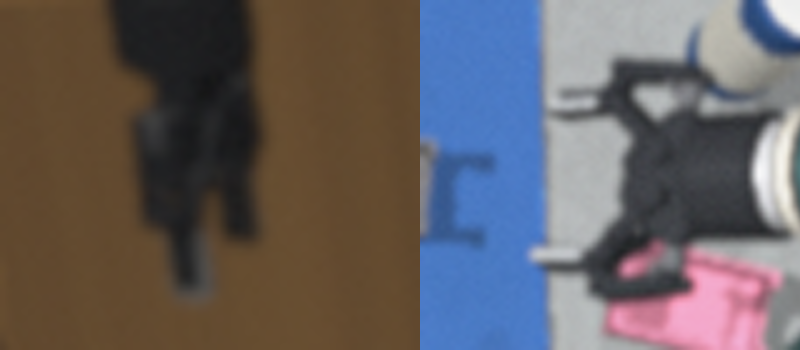

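The start view shows the tip at (168,102) where (172,108) was expected. Together with the top view, this puts the open tips about 35 mm further back than nominal. I'll advance partway and re-measure.

Call:
{"fn": "move_arm", "kwargs": {
  "series": [8.54, 0, 0, 2.5, 0, 0, 0, 8.54, 0, 0, 2.5, 0, 0, 0, 8.54, 0, 0, 2.5, 0, 0, 0, 8.54, 0, 0, 0, 0, 0, 0, 8.54, 0, 0, 0, 0, 0, 0]
}}

```text
time: 4.12
tool_pos: [0.5193, -0.216, 0.0521]
tcp_rot: [-1.892, -1.66, -0.783]
wrist_force: [0.9, -0.3, 0.3]
width: 0.995
grip_force: 0.0
```

```bash
python3 - <<'E'
from h import *
s=read_state(); T0=cur(); print(T0[:3,3],s["wrist_force"])
im=read_camera("top")[:,:,::-1]; si=read_camera("side")[:,:,::-1]
cv2.imwrite("pics/side3.png",si); cv2.imwrite("pics/top3.png",im)
for f in(.008,-.005,-.02,-.04): print(f,proj("top",[(T0@[0,w,f,1])[:3] for w in(.046,-.046)]).round(1).tolist())
a=im[165:225,285:365]; b=si[240:300,260:340]
cv2.imwrite("pics/z4.png",cv2.resize(np.hstack([a,b]),None,fx=5,fy=5,interpolation=cv2.INTER_CUBIC))
E
```

```text
[ 0.51925275 -0.21596196  0.05214382] [ 0.90102486 -0.33794073  0.32486023]
0.008 [[319.2, 181.3], [316.0, 208.7]]
-0.005 [[322.3, 181.1], [319.1, 208.7]]
-0.02 [[325.9, 180.9], [322.7, 208.7]]
-0.04 [[330.8, 180.6], [327.6, 208.7]]
```

View pics/z4.png

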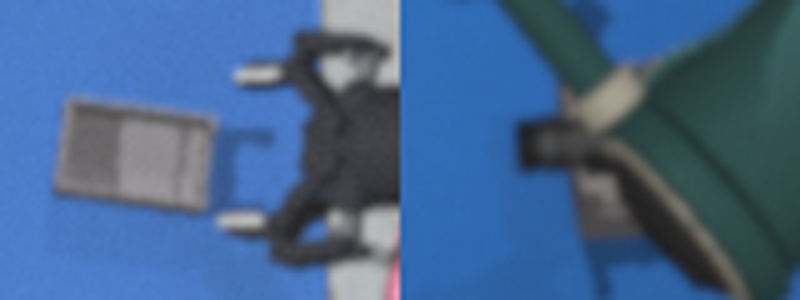

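Tips seen at px (328.4,209) and (332,180), i.e. 43 mm behind the TCP when open. That is the same offset in all three views, so I'll use it and confirm with force and vision.

```bash
sed -i 's/(.011-back)\*d/(.049-back)*d/' h.py; python3 - <<'E'
from h import *
rows(cur(),grasp(C0,.01,.022,RA(45),-1),5); print(grasp(C0,.01,.022,RA(45),-1)[:3,3])
E
```

```text
n 5 row cm [-0.15 -0.    1.55] deg [-0.    0.03  0.05]
[ 0.52574681 -0.16778004 -0.00864823]
```

Call:
{"fn": "move_arm", "kwargs": {
  "series": [8.54, -0.2, 0, 1.5, 0, 0, 0, 8.54, -0.2, 0, 1.5, 0, 0, 0, 8.54, -0.2, 0, 1.5, 0, 0, 0, 8.54, 0, 0, 0, 0, 0, 0, 8.54, 0, 0, 0, 0, 0, 0]
}}

```text
time: 4.85
tool_pos: [0.5219, -0.1878, 0.0135]
tcp_rot: [-1.89, -1.655, -0.783]
wrist_force: [0.2, -0.0, -0.3]
width: 0.998
grip_force: 0.0
```

```bash
python3 - <<'E'
from h import *
im=read_camera("top")[:,:,::-1]; T0=cur(); rows(T0,grasp(C0,.01,.022,RA(45),-1),5);print(T0[:3,3])
cv2.imwrite("pics/top4.png",im)
# bright neutral tip pixels over the mat
b=(im.min(2)>165).astype(np.uint8); b[:165]=0;b[225:]=0;b[:,:285]=0;b[:,345:]=0
n,l,st,ce=cv2.connectedComponentsWithStats(b)
for i in range(1,n): print(st[i],ce[i].round(1))
for f in(-.03,-.043): print(f,proj("top",[(T0@[0,w,f,1])[:3] for w in(.046,-.046)]).round(1).tolist())
E
```

```text
n 5 row cm [-0.03  0.02  0.61] deg [-0.03  0.    0.03]
[ 0.52210421 -0.18812539  0.01379207]
[326 181   3   1   3] [327. 181.]
[320 209   6   2  12] [322.5 209.5]
-0.03 [[318.5, 182.2], [315.2, 209.4]]
-0.043 [[321.5, 182.0], [318.3, 209.4]]
```

Call:
{"fn": "move_arm", "kwargs": {
  "series": [8.54, 0, 0, 0.8, 0, 0, 0, 8.54, 0, 0, 0.7, 0, 0, 0, 8.54, 0, 0, 0, 0, 0, 0]
}}

```text
time: 5.28
tool_pos: [0.5227, -0.1765, 0.0026]
tcp_rot: [-1.889, -1.654, -0.782]
wrist_force: [0.3, -0.7, -0.3]
width: 1.002
grip_force: 0.0
```

Call:
{"fn": "move_arm", "kwargs": {
  "series": [8.54, 0, 0, 0.8, 0, 0, 0, 8.54, 0, 0, 0.7, 0, 0, 0, 8.54, 0, 0, 0, 0, 0, 0]
}}

```text
time: 5.65
tool_pos: [0.5241, -0.166, -0.0081]
tcp_rot: [-1.889, -1.654, -0.782]
wrist_force: [0.5, 0.4, 0.3]
width: 0.999
grip_force: 0.0
```

```bash
python3 - <<'E'
from h import *
im=read_camera("top")[:,:,::-1]; si=read_camera("side")[:,:,::-1]; T0=cur(); rows(T0,grasp(C0,.01,.022,RA(45),-1),5);print(T0[:3,3])
a=im[165:225,285:365]; b=si[240:300,260:340]
cv2.imwrite("pics/z5.png",cv2.resize(np.hstack([a,b]),None,fx=5,fy=5,interpolation=cv2.INTER_CUBIC))
E
```

```text
n 5 row cm [-0.03  0.03  0.  ] deg [-0.03 -0.    0.03]
[ 0.52460742 -0.16672232 -0.00762347]
```

View pics/z5.png

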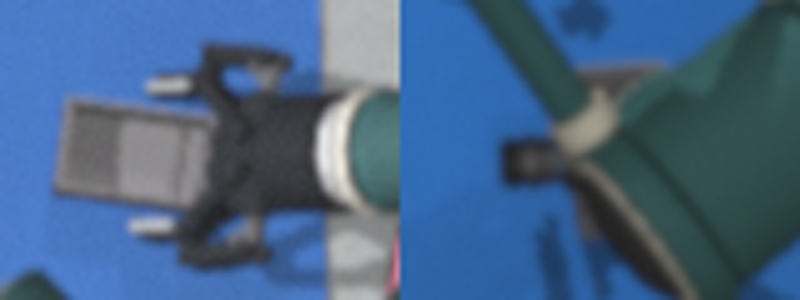

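Both tips straddle the cover's walls at (310.6,210) and (314,182), with no contact force. I'll close on it.

Call:
{"fn": "move_arm", "kwargs": {
  "series": [5.0, 0, 0, 0, 0, 0, 0, 5.0, 0, 0, 0, 0, 0, 0, 5.0, 0, 0, 0, 0, 0, 0, 5.0, 0, 0, 0, 0, 0, 0, 5.0, 0, 0, 0, 0, 0, 0],
  "grip_force": 35
}}

```text
time: 6.38
tool_pos: [0.525, -0.1673, -0.0072]
tcp_rot: [-1.891, -1.656, -0.784]
wrist_force: [0.3, -1.6, 1.5]
width: 0.721
grip_force: 39.6
```

Call:
{"fn": "move_arm", "kwargs": {
  "series": [5.0, 0, 0, 0, 0, 0, 0, 5.0, 0, 0, 0, 0, 0, 0, 5.0, 0, 0, 0, 0, 0, 0]
}}

```text
time: 6.75
tool_pos: [0.525, -0.1672, -0.0072]
tcp_rot: [-1.891, -1.656, -0.784]
wrist_force: [1.0, -3.0, 4.7]
width: 0.721
grip_force: 39.7
```

```bash
python3 - <<'E'
from h import *
from meas import sides,fit
s=read_state(); print(s["width"],s["grip_force"],s["wrist_force"])
T0=cur(); G=np.linalg.inv(grasp(C0,.01,.022,RA(45),-1))
Ct=T0@G@C0; print("cover now implied",Ct.round(4))
# stand: x_c up, z_c=+y
S=T(np.c_[[0,0,1.],[1.,0,0],[0,1.,0]],[.51,-.22,.004+.05+.0])
up=S.copy(); up[2,3]+=.06
Gr=G@np.eye(4)
inv=np.linalg.inv(C0)@np.linalg.inv(G)  # cover->tcp
l=Ct.copy(); l[2,3]+=.06
rows(T0,l@inv,3); rows(l@inv,up@inv,12); rows(up@inv,S@inv,4)
print((S@inv).round(3))
E
```

```text
0.7206949598174781 39.675641655921936 [ 1.00929913 -3.0286575   4.67961932]
cover now implied [[-1.324e-01  9.912e-01 -6.000e-04  5.217e-01]
 [-9.912e-01 -1.324e-01  3.000e-04 -1.916e-01]
 [ 2.000e-04  7.000e-04  1.000e+00  5.400e-03]
 [ 0.000e+00  0.000e+00  0.000e+00  1.000e+00]]
n 3 row cm [ 1.41  0.   -1.41] deg [-0. -0.  0.]
n 12 row cm [-0.59 -0.07 -0.38] deg [ 0.   -7.49 -0.7 ]
n 4 row cm [1.06 0.   1.06] deg [ 0. -0.  0.]
[[ 0.     1.    -0.     0.51 ]
 [ 0.707  0.    -0.707 -0.233]
 [-0.707  0.    -0.707  0.029]
 [ 0.     0.     0.     1.   ]]
```

Call:
{"fn": "move_arm", "kwargs": {
  "series": [5.0, 1.4, 0, -1.4, 0, 0, 0, 5.0, 1.4, 0, -1.4, 0, 0, 0, 5.0, 1.4, 0, -1.4, 0, 0, 0, 5.0, 0, 0, 0, 0, 0, 0]
}}

```text
time: 7.25
tool_pos: [0.526, -0.168, 0.0543]
tcp_rot: [-1.892, -1.66, -0.785]
wrist_force: [0.2, -0.6, -0.6]
width: 0.721
grip_force: 39.3
```

Call:
{"fn": "move_arm", "kwargs": {
  "series": [5.0, -0.6, 0, -0.4, 0, -7.5, -0.7, 5.0, -0.6, -0.1, -0.4, 0, -7.5, -0.7, 5.0, -0.6, -0.1, -0.4, 0, -7.5, -0.7, 5.0, -0.6, -0.1, -0.4, 0, -7.5, -0.7]
}}

```text
time: 7.75
tool_pos: [0.518, -0.1952, 0.0519]
tcp_rot: [-2.19, -2.007, -0.308]
wrist_force: [-0.1, -0.0, -1.5]
width: 0.72
grip_force: 39.2
```

Call:
{"fn": "move_arm", "kwargs": {
  "series": [5.0, -0.6, 0, -0.4, 0, -7.5, -0.7, 5.0, -0.6, -0.1, -0.4, 0, -7.5, -0.7, 5.0, -0.6, -0.1, -0.4, 0, -7.5, -0.7, 5.0, -0.6, -0.1, -0.4, 0, -7.5, -0.7]
}}

```text
time: 8.25
tool_pos: [0.5128, -0.2193, 0.0663]
tcp_rot: [2.117, 2.022, -0.26]
wrist_force: [-0.8, 0.0, -1.7]
width: 0.72
grip_force: 39.2
```

Call:
{"fn": "move_arm", "kwargs": {
  "series": [5.0, -0.6, 0, -0.4, 0, -7.5, -0.7, 5.0, -0.6, -0.1, -0.4, 0, -7.5, -0.7, 5.0, -0.6, -0.1, -0.4, 0, -7.5, -0.7, 5.0, -0.6, -0.1, -0.4, 0, -7.5, -0.7, 5.0, 0, 0, 0, 0, 0, 0]
}}

```text
time: 8.88
tool_pos: [0.5079, -0.2317, 0.0884]
tcp_rot: [1.756, 1.764, -0.734]
wrist_force: [0.0, 0.5, -0.9]
width: 0.722
grip_force: 39.3
```

```bash
python3 - <<'E'
from h import *
s=read_state(); print(s["q"].round(3),s["width"]); T0=cur(); print(T0.round(3))
inv=np.linalg.inv(C0)@grasp(C0,.01,.022,RA(45),-1)
print((T0@np.linalg.inv(inv)).round(4))
S=T(np.c_[[0,0,1.],[1.,0,0],[0,1.,0]],[.51,-.22,.054]); S2=S.copy(); S2[2,3]+=.015
rows(T0,S2@inv,4)
im=read_camera("top")[:,:,::-1]; si=read_camera("side")[:,:,::-1]
cv2.imwrite("pics/z6.png",cv2.resize(np.hstack([im[150:240,270:360],si[210:300,260:350]]),None,fx=4.4,fy=4.4,interpolation=cv2.INTER_CUBIC))
cv2.imwrite("pics/top6.png",im);cv2.imwrite("pics/side6.png",si)
E
```

```text
[ 0.023  0.208  2.138 -0.94   1.069  0.611] 0.721727083864689
[[-0.005  1.    -0.002  0.508]
 [ 0.706  0.002 -0.708 -0.232]
 [-0.708 -0.005 -0.706  0.088]
 [ 0.     0.     0.     1.   ]]
[[ 0.0052  1.     -0.0025  0.508 ]
 [ 0.0014  0.0025  1.     -0.219 ]
 [ 1.     -0.0052 -0.0013  0.113 ]
 [ 0.      0.      0.      1.    ]]
n 4 row cm [0.76 0.06 0.79] deg [-0.03  0.02  0.08]
```

View pics/z6.png

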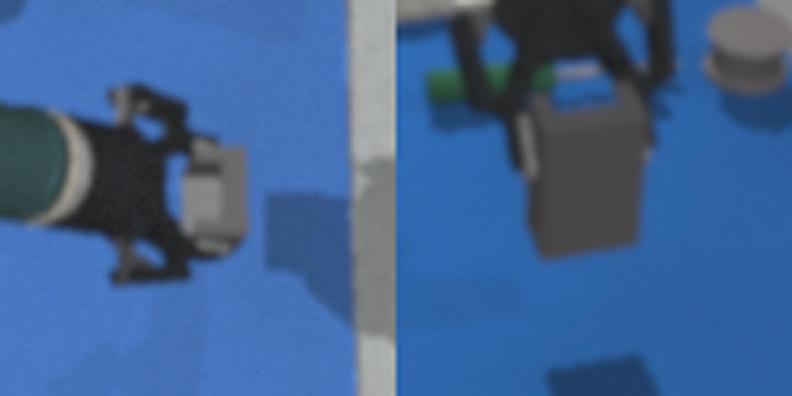

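The top view shows the cover held between both pads. The side view shows it upright with the notch up, well above the mat. I'll lower it onto its end.

Call:
{"fn": "move_arm", "kwargs": {
  "series": [5.0, 1.0, 0, 1.0, 0, 0, 0, 5.0, 1.0, 0, 1.0, 0, 0, 0, 5.0, 1.0, 0, 1.0, 0, 0, 0, 5.0, 0.9, 0, 0.9, 0, 0, 0, 5.0, 0, 0, 0, 0, 0, 0]
}}

```text
time: 9.6
tool_pos: [0.508, -0.2337, 0.0338]
tcp_rot: [1.759, 1.76, -0.735]
wrist_force: [-0.0, 0.3, -1.1]
width: 0.723
grip_force: 39.3
```

Call:
{"fn": "move_arm", "kwargs": {
  "series": [5.0, 0.1, 0, 0.1, 0, 0, 0, 5.0, 0, 0, 0, 0, 0, 0]
}}

```text
time: 9.85
tool_pos: [0.5097, -0.2336, 0.0345]
tcp_rot: [1.759, 1.758, -0.73]
wrist_force: [0.7, -0.7, -0.8]
width: 0.725
grip_force: 39.3
```

```bash
python3 - <<'E'
from h import *
T0=cur(); inv=np.linalg.inv(C0)@grasp(C0,.01,.022,RA(45),-1)
print((T0@np.linalg.inv(inv)).round(4),read_state()["wrist_force"])
E
```

```text
[[-7.000e-04  1.000e+00  4.000e-04  5.097e-01]
 [ 2.500e-03 -4.000e-04  1.000e+00 -2.209e-01]
 [ 1.000e+00  7.000e-04 -2.500e-03  5.910e-02]
 [ 0.000e+00  0.000e+00  0.000e+00  1.000e+00]] [ 0.71242728 -0.65321734 -0.81052145]
```

Call:
{"fn": "move_arm", "kwargs": {
  "series": [5.0, 0.2, 0, 0.1, 0, 0, 0, 5.0, 0, 0, 0, 0, 0, 0]
}}

```text
time: 10.1
tool_pos: [0.5094, -0.2328, 0.0321]
tcp_rot: [1.759, 1.758, -0.731]
wrist_force: [-0.1, -0.2, -0.3]
width: 0.72
grip_force: 39.3
```

Call:
{"fn": "move_arm", "kwargs": {
  "series": [5.0, 0.1, 0, 0.1, 0, 0, 0, 5.0, 0, 0, 0, 0, 0, 0]
}}

```text
time: 10.35
tool_pos: [0.5095, -0.2332, 0.032]
tcp_rot: [1.758, 1.756, -0.733]
wrist_force: [-1.3, 3.1, 6.3]
width: 0.725
grip_force: 40.0
```

Call:
{"fn": "move_arm", "kwargs": {
  "series": [5.0, 0.1, 0, 0.1, 0, 0, 0, 5.0, 0, 0, 0, 0, 0, 0]
}}

```text
time: 10.6
tool_pos: [0.5097, -0.2336, 0.032]
tcp_rot: [1.757, 1.754, -0.734]
wrist_force: [-3.7, 4.4, 13.4]
width: 0.726
grip_force: 40.7
```

Call:
{"fn": "move_arm", "kwargs": {
  "series": [5.0, -0.1, 0, -0.1, 0, 0, 0, 8.54, 0, 0, 0, 0, 0, 0, 8.54, 0, 0, 0, 0, 0, 0, 8.54, 0, 0, 0, 0, 0, 0, 8.54, 0, 0, 0, 0, 0, 0]
}}

```text
time: 11.22
tool_pos: [0.5091, -0.2329, 0.0303]
tcp_rot: [1.759, 1.758, -0.732]
wrist_force: [-0.2, 0.9, -0.8]
width: 0.998
grip_force: 0.0
```

Call:
{"fn": "move_arm", "kwargs": {
  "series": [8.54, 0, 0, -1.0, 0, 0, 0, 8.54, 0, 0, -2.0, 0, 0, 0, 8.54, 0, 0, -3.0, 0, 0, 0, 8.54, 0, 0, -4.0, 0, 0, 0, 8.54, 0, 0, -5.0, 0, 0, 0]
}}

```text
time: 11.85
tool_pos: [0.5088, -0.125, 0.1378]
tcp_rot: [1.759, 1.759, -0.731]
wrist_force: [0.5, 0.7, 0.2]
width: 1.002
grip_force: 0.0
```

```bash
python3 - <<'E'
from h import *
import meas
T0=cur(); print(T0.round(3),read_state()["width"])
im=read_camera("top")[:,:,::-1].copy(); cv2.imwrite("pics/top7.png",im); si=read_camera("side")[:,:,::-1].copy(); cv2.imwrite("pics/side7.png",si)
# standing cover in side view: grey blob; expected outline
S=T(np.c_[[0,0,1.],[1.,0,0],[0,1.,0]],[.51,-.22,.054])
P=[(S@[x,y,0,1])[:3] for x in(.05,-.05) for y in(.031,-.031)]
print("exp closed face",proj("side",P).round(1).tolist())
roi=(265,220,330,300); p=meas.sides(si,roi,0,0)
print("side bbox",p.min(0),p.max(0)); r=cv2.minAreaRect(p.astype(np.float32)); print(r)
for zz in(.104,):
  P=[(S@[.05,y,z,1])[:3] for z in(0,.036) for y in(.031,-.031)]; print("exp top face",proj("top",P).round(1).tolist())
p=meas.sides(im,(285,172,345,222),0,0); r=cv2.minAreaRect(p.astype(np.float32)); print("top",p.min(0),p.max(0),r)
E
```

```text
[[-0.     1.    -0.001  0.509]
 [ 0.706 -0.001 -0.708 -0.125]
 [-0.708 -0.001 -0.706  0.138]
 [ 0.     0.     0.     1.   ]] 1.0022797410459137
exp closed face [[315.7, 253.3], [292.9, 257.0], [313.3, 280.4], [291.8, 284.2]]
side bbox [289.41666667 245.41666667] [315.91666667 284.25      ]
((302.6324157714844, 264.8396301269531), (25.89040756225586, 39.32266616821289), 1.6724457740783691)
exp top face [[322.5, 185.3], [322.8, 204.8], [311.1, 185.3], [311.3, 204.8]]
top [309.25       185.08333333] [324.58333333 209.08333333] ((316.9166259765625, 197.08331298828125), (15.333341598510742, 23.999996185302734), 0.0)
```

```bash
cat >> h.py <<'E'
S=T(np.c_[[0,0,1.],[1.,0,0],[0,1.,0]],[.508,-.22,.054])
E
python3 - <<'E'
from h import *
T0=cur(); Q=grasp(S,.005,.010,RA(45),1,.10); Qf=grasp(S,.005,.010,RA(45),1)
print(Q.round(3))
up=T0.copy(); up[:3,3]+=[0,.0,.08]
Qu=Q.copy(); Qu[2,3]+=.06
rows(T0,up);rows(up,Qu); rows(Qu,Q); rows(Q,Qf)
L=logm(np.linalg.inv(up)@Qu).real
for k in np.linspace(0,1,7): A=up@expm(L*k);print(A[:3,3].round(3),"tip",(A@[0,0,-.03,1])[:3].round(3))
E
```

```text
[[ 0.     1.     0.     0.508]
 [ 0.707  0.     0.707 -0.246]
 [ 0.707  0.    -0.707  0.095]
 [ 0.     0.     0.     1.   ]]
n 2 row cm [-2.83  0.04 -2.83] deg [ 0.  0. -0.]
n 11 row cm [-1.19 -0.05  0.76] deg [0.05 8.18 0.02]
n 2 row cm [-2.12  0.    2.12] deg [0. 0. 0.]
n 2 row cm [0. 0. 5.] deg [0. 0. 0.]
[ 0.514 -0.123  0.221] tip [ 0.513 -0.102  0.243]
[ 0.513 -0.148  0.226] tip [ 0.512 -0.133  0.252]
[ 0.512 -0.174  0.223] tip [ 0.511 -0.166  0.252]
[ 0.511 -0.198  0.214] tip [ 0.511 -0.198  0.244]
[ 0.51  -0.219  0.199] tip [ 0.51  -0.227  0.228]
[ 0.509 -0.235  0.179] tip [ 0.509 -0.25   0.205]
[ 0.508 -0.246  0.155] tip [ 0.508 -0.267  0.176]
```

Call:
{"fn": "move_arm", "kwargs": {
  "series": [8.54, -2.8, 0, -2.8, 0, 0, 0, 8.54, -2.8, 0, -2.8, 0, 0, 0, 8.54, -1.2, -0.1, 0.8, 0, 8.2, 0, 8.54, -1.2, -0.1, 0.8, 0, 8.2, 0, 8.54, -1.2, -0.1, 0.8, 0, 8.2, 0]
}}

```text
time: 12.58
tool_pos: [0.5067, -0.1688, 0.2192]
tcp_rot: [2.026, 2.029, -0.36]
wrist_force: [-0.2, -0.7, -0.7]
width: 1.002
grip_force: 0.0
```

Call:
{"fn": "move_arm", "kwargs": {
  "series": [8.54, -1.2, -0.1, 0.8, 0, 8.2, 0, 8.54, -1.2, -0.1, 0.8, 0, 8.2, 0, 8.54, -1.2, 0, 0.8, 0, 8.2, 0, 8.54, -1.2, 0, 0.8, 0, 8.2, 0, 8.54, -1.2, 0, 0.8, 0, 8.2, 0]
}}

```text
time: 13.2
tool_pos: [0.5046, -0.2314, 0.1842]
tcp_rot: [-2.026, -2.026, -0.372]
wrist_force: [1.4, -0.5, -0.8]
width: 1.0
grip_force: 0.0
```

Call:
{"fn": "move_arm", "kwargs": {
  "series": [8.54, -1.2, 0, 0.8, 0, 8.2, 0, 8.54, -1.2, 0, 0.8, 0, 8.2, 0, 8.54, -1.2, 0, 0.8, 0, 8.2, 0, 8.54, 0, 0, 0, 0, 0, 0, 8.54, 0, 0, 0, 0, 0, 0]
}}

```text
time: 13.82
tool_pos: [0.5045, -0.2503, 0.1455]
tcp_rot: [-1.76, -1.76, -0.729]
wrist_force: [1.2, -0.8, 0.2]
width: 1.001
grip_force: 0.0
```

```bash
python3 - <<'E'
from h import *
T0=cur(); Q=grasp(S,.005,.010,RA(45),1,.10); Qf=grasp(S,.005,.010,RA(45),1)
print(T0.round(3),read_state()["q"].round(2)); rows(T0,Q); rows(Q,Qf)
E
```

```text
[[ 0.     1.     0.     0.504]
 [ 0.707 -0.     0.707 -0.25 ]
 [ 0.707  0.    -0.707  0.146]
 [ 0.     0.     0.     1.   ]] [-0.83  0.48  1.63  0.5   1.66 -0.95]
n 2 row cm [-1.63  0.18  1.94] deg [ 0.01 -0.01 -0.01]
n 2 row cm [0. 0. 5.] deg [0. 0. 0.]
```

Call:
{"fn": "move_arm", "kwargs": {
  "series": [8.54, -1.6, 0.2, 1.9, 0, 0, 0, 8.54, -1.6, 0.2, 1.9, 0, 0, 0, 8.54, 0, 0, 3.0, 0, 0, 0, 8.54, 0, 0, 3.0, 0, 0, 0, 8.54, 0, 0, 0, 0, 0, 0]
}}

```text
time: 14.45
tool_pos: [0.5064, -0.2006, 0.0513]
tcp_rot: [-1.755, -1.756, -0.727]
wrist_force: [0.2, -0.4, 1.3]
width: 1.001
grip_force: 0.0
```

```bash
python3 - <<'E'
from h import *
im=read_camera("top")[:,:,::-1]; cv2.imwrite("pics/top8.png",im)
T0=cur(); Qf=grasp(S,.005,.010,RA(45),1); rows(T0,Qf,2); print(T0[:3,3],read_state()["wrist_force"])
b=(im.min(2)>150).astype(np.uint8); b[:165]=0;b[225:]=0;b[:,:285]=0;b[:,348:]=0
n,l,st,ce=cv2.connectedComponentsWithStats(b)
for i in range(1,n): print(st[i],ce[i].round(1))
print(proj("top",[(T0@[0,w,-.043,1])[:3] for w in(.046,-.046)]).round(1).tolist())
E
```

```text
n 2 row cm [-0.05  0.03  1.95] deg [-0.07 -0.07 -0.02]
[ 0.50752193 -0.20227394  0.05249283] [ 0.12218792 -0.54511399  0.38052722]
[325 181   9   3  16] [329.  181.6]
[320 189   2   1   2] [320.5 189. ]
[320 191   3   5   7] [321.1 192.9]
[320 196   1   1   1] [320. 196.]
[322 197   1   2   2] [322.  197.5]
[322 201   1   3   3] [322. 202.]
[315 203   2   1   2] [315.5 203. ]
[319 203   2   1   2] [319.5 203. ]
[326 210   9   3  18] [329.8 211.1]
[[325.6, 182.7], [326.2, 211.1]]
```

Tips are where predicted (325 px edge). I'll go in the last 39 mm and grip.

Call:
{"fn": "move_arm", "kwargs": {
  "series": [8.54, -0.1, 0, 2.0, 0, 0, 0, 8.54, 0, 0, 1.9, 0, 0, 0, 8.54, 0, 0, 0, 0, 0, 0, 8.54, 0, 0, 0, 0, 0, 0]
}}

```text
time: 15.0
tool_pos: [0.5084, -0.1771, 0.025]
tcp_rot: [-1.76, -1.759, -0.73]
wrist_force: [-0.3, -0.4, -0.4]
width: 0.998
grip_force: 0.0
```

Call:
{"fn": "move_arm", "kwargs": {
  "series": [5.0, 0, 0, 0, 0, 0, 0, 5.0, 0, 0, 0, 0, 0, 0, 5.0, 0, 0, 0, 0, 0, 0, 5.0, 0, 0, 0, 0, 0, 0, 5.0, 0, 0, 0, 0, 0, 0]
}}

```text
time: 15.62
tool_pos: [0.5089, -0.1776, 0.0255]
tcp_rot: [-1.761, -1.76, -0.731]
wrist_force: [0.8, -1.6, 4.3]
width: 0.715
grip_force: 41.2
```

```bash
python3 - <<'E'
from h import *
T0=cur(); np.save("g2.npy",np.linalg.inv(S)@T0); Qf=grasp(S,.005,.010,RA(45),1); rows(T0,Qf,1); print(T0.round(3),read_state()["width"])
E
```

```text
n 1 row cm [ 0.08 -0.09  0.24] deg [ 0.08 -0.02 -0.  ]
[[ 0.     1.     0.001  0.509]
 [ 0.707 -0.001  0.707 -0.178]
 [ 0.707  0.001 -0.707  0.026]
 [ 0.     0.     0.     1.   ]] 0.7154202956040255
```

```bash
cat >> h.py <<'E'
def seat(x=.4538,y=.1672,z=.07,yaw=.018):
    c,s=np.cos(yaw),np.sin(yaw); return T(np.array([[-c,-s,0],[-s,c,0],[0,0,-1.]]),[x,y,z])
E
python3 - <<'E'
from h import *
g=np.load("g2.npy"); g[1,3]=0; np.save("g2.npy",g); print(g.round(3))
T0=cur(); up=T0.copy(); up[2,3]+=.12; W=seat(.43,0,.22)@g; H=seat(z=.13)@g
rows(T0,up,3); rows(up,W); rows(W,H)
L=logm(np.linalg.inv(up)@W).real
for k in np.linspace(0,1,6): A=up@expm(L*k);c=A@np.linalg.inv(g);print(A[:3,3].round(3),c[:3,3].round(3),c[:3,0].round(2),A[:3,2].round(2))
# refine fixture with other thresholds + socket/board
from meas import sides,fit
im=cv2.imread("pics/top0.png")
for th in(.3,.4,.5):
    print(th); fit(sides(im,(172,140,240,245),0,0,th),np.array([.5388,.1687]),.018,.3,.11,.016,.004)
hsv=cv2.cvtColor(im,cv2.COLOR_BGR2HSV); m=((hsv[...,0]>40)&(hsv[...,0]<90)&(hsv[...,1]>70)).astype(np.uint8); m[:190]=0;m[240:]=0;m[:,:185]=0;m[:,225:]=0
pts=np.argwhere(m)[:,::-1]; print("board px",pts.min(0),pts.max(0)); u=seat();
print("exp board",proj("top",[[.4538+x,.1672+y,.036] for x in(-.04,.04) for y in(-.021,.021)]).round(1).tolist())
d=(im.max(2)<70).astype(np.uint8); d[:222]=0;d[243:]=0;d[:,:185]=0;d[:,225:]=0
pts=np.argwhere(d)[:,::-1]; print("socket px",pts.min(0),pts.max(0)); print("exp socket",proj("top",[[.4538-x,.1672+y-.018*x,z] for x,z in((.045,.048),(.066,.048),(.066,.034)) for y in(-.017,.017)]).round(1).tolist())
E
```

```text
[[ 0.707  0.001 -0.707 -0.028]
 [ 0.     1.     0.001  0.   ]
 [ 0.707 -0.001  0.707  0.042]
 [ 0.     0.     0.     1.   ]]
n 3 row cm [ 2.83  0.   -2.83] deg [ 0. -0. -0.]
n 15 row cm [ 1.34  0.66 -0.  ] deg [ 0.   -4.58 -6.61]
n 4 row cm [1.12 4.17 2.07] deg [-0. -0. -0.]
[ 0.509 -0.178  0.146] [ 0.509 -0.22   0.174] [-0.  0.  1.] [ 0.    0.71 -0.71]
[ 0.524 -0.146  0.173] [ 0.525 -0.18   0.211] [-0.27  0.2   0.94] [ 0.04  0.52 -0.85]
[ 0.524 -0.106  0.193] [ 0.522 -0.13   0.238] [-0.54  0.31  0.78] [ 0.16  0.33 -0.93]
[ 0.511 -0.065  0.202] [ 0.502 -0.079  0.251] [-0.78  0.31  0.54] [ 0.33  0.16 -0.93]
[ 0.487 -0.027  0.197] [ 0.469 -0.033  0.245] [-0.95  0.19  0.26] [ 0.52  0.05 -0.85]
[0.458 0.001 0.178] [ 0.43 -0.    0.22] [-1.   -0.02 -0.  ] [ 0.71  0.01 -0.71]
0.3
+u z 0.016 n 152 dist 0.1504 exp 0.15 angdev -0.0078
-u z 0.004 n 155 dist 0.1507 exp 0.15 angdev -0.0039
+v z 0.016 n 487 dist 0.0563 exp 0.055 angdev 0.0047
-v z 0.004 n 482 dist 0.0558 exp 0.055 angdev 0.0016
0.4
+u z 0.016 n 152 dist 0.1518 exp 0.15 angdev -0.0097
-u z 0.004 n 155 dist 0.152 exp 0.15 angdev -0.0025
+v z 0.016 n 487 dist 0.0573 exp 0.055 angdev 0.0021
-v z 0.004 n 482 dist 0.0569 exp 0.055 angdev 0.0017
0.5
+u z 0.016 n 152 dist 0.1532 exp 0.15 angdev -0.0083
-u z 0.004 n 155 dist 0.1533 exp 0.15 angdev 0.002
+v z 0.016 n 487 dist 0.0584 exp 0.055 angdev 0.0006
-v z 0.004 n 482 dist 0.0585 exp 0.055 angdev 0.0007
board px [198 215] [207 227]
exp board [[208.6, 227.5], [195.7, 227.5], [209.1, 203.3], [196.4, 203.3]]
socket px [198 228] [206 234]
exp socket [[207.0, 228.7], [196.5, 228.7], [207.0, 235.2], [196.5, 235.2], [207.7, 235.5], [197.2, 235.5]]
```

Call:
{"fn": "move_arm", "kwargs": {
  "series": [5.0, 2.8, 0, -2.8, 0, 0, 0, 5.0, 2.8, 0, -2.8, 0, 0, 0, 5.0, 2.8, 0, -2.8, 0, 0, 0, 5.0, 0, 0, 0, 0, 0, 0]
}}

```text
time: 16.12
tool_pos: [0.5097, -0.1782, 0.1463]
tcp_rot: [-1.762, -1.764, -0.731]
wrist_force: [0.6, -0.2, -1.7]
width: 0.72
grip_force: 40.6
```

Call:
{"fn": "move_arm", "kwargs": {
  "series": [5.0, 1.3, 0.7, 0, 0, -4.6, -6.6, 5.0, 1.3, 0.7, 0, 0, -4.6, -6.6, 5.0, 1.3, 0.7, 0, 0, -4.6, -6.6, 5.0, 1.3, 0.7, 0, 0, -4.6, -6.6, 5.0, 1.3, 0.7, 0, 0, -4.6, -6.6]
}}

```text
time: 16.75
tool_pos: [0.5267, -0.1197, 0.1831]
tcp_rot: [-1.466, -2.594, -0.614]
wrist_force: [-0.4, -0.5, -0.9]
width: 0.718
grip_force: 40.6
```

Call:
{"fn": "move_arm", "kwargs": {
  "series": [5.0, 1.3, 0.7, 0, 0, -4.6, -6.6, 5.0, 1.3, 0.7, 0, 0, -4.6, -6.6, 5.0, 1.3, 0.7, 0, 0, -4.6, -6.6, 5.0, 1.3, 0.7, 0, 0, -4.6, -6.6, 5.0, 1.3, 0.7, 0, 0, -4.6, -6.6]
}}

```text
time: 17.38
tool_pos: [0.507, -0.0514, 0.1977]
tcp_rot: [0.711, 2.675, 0.307]
wrist_force: [-0.9, 1.8, -1.3]
width: 0.72
grip_force: 40.6
```

Call:
{"fn": "move_arm", "kwargs": {
  "series": [5.0, 1.3, 0.7, 0, 0, -4.6, -6.6, 5.0, 1.3, 0.7, 0, 0, -4.6, -6.6, 5.0, 1.3, 0.7, 0, 0, -4.6, -6.6, 5.0, 1.3, 0.7, 0, 0, -4.6, -6.6, 5.0, 1.3, 0.7, 0, 0, -4.6, -6.6]
}}

```text
time: 18.0
tool_pos: [0.4826, 0.0012, 0.1932]
tcp_rot: [-0.026, 2.376, 0.005]
wrist_force: [0.8, -0.1, -1.3]
width: 0.721
grip_force: 40.6
```

```bash
python3 - <<'E'
from h import *
T0=cur();g=np.load("g2.npy");s=read_state();print((T0@np.linalg.inv(g)).round(3),s["q"].round(2),s["width"])
rows(T0,seat(z=.14)@g,5)
E
```

```text
[[-1.    -0.019 -0.02   0.455]
 [-0.019  1.    -0.005  0.001]
 [ 0.02  -0.005 -1.     0.236]
 [ 0.     0.     0.     1.   ]] [-0.13 -0.66  2.57  0.21  0.48 -1.87] 0.7210805952156437
n 5 row cm [1.29 3.33 1.41] deg [-0.03 -0.23  0.05]
```

q3 hit its 2.57 limit: a 45° tilt can't reach the seat. I'll set the cover mouth-down on free mat further out, then re-grip it with the tool vertical.

```bash
cat >> h.py <<'E'
M0=seat(.56,-.12,.04)
E
python3 - <<'E'
from h import *
T0=cur();g=np.load("g2.npy");h=M0.copy();h[2,3]=.11
rows(T0,h@g,5); rows(h@g,M0@g,5)
E
```

```text
n 5 row cm [ 0.28 -2.45  3.25] deg [-0.03 -0.23  0.05]
n 5 row cm [ 0.99 -0.    0.99] deg [-0. -0. -0.]
```

Call:
{"fn": "move_arm", "kwargs": {
  "series": [5.0, 0.3, -2.4, 3.2, 0, -0.2, 0, 5.0, 0.3, -2.4, 3.2, 0, -0.2, 0, 5.0, 0.3, -2.4, 3.2, 0, -0.2, 0, 5.0, 0.3, -2.4, 3.2, 0, -0.2, 0, 5.0, 0.3, -2.4, 3.2, 0, -0.2, 0]
}}

```text
time: 18.62
tool_pos: [0.5782, -0.0871, 0.0992]
tcp_rot: [0.018, 2.425, -0.048]
wrist_force: [0.1, 0.2, 0.3]
width: 0.717
grip_force: 40.6
```

```bash
python3 - <<'E'
from h import *
T0=cur();g=np.load("g2.npy");print((T0@np.linalg.inv(g)).round(3),read_state()["q"].round(2))
rows(T0,M0@g,5)
im=read_camera("top")[:,:,::-1];cv2.imwrite("pics/top9.png",im);cv2.imwrite("pics/side9.png",read_camera("side")[:,:,::-1])
E
```

```text
[[-0.997  0.027 -0.069  0.553]
 [ 0.029  0.999 -0.029 -0.085]
 [ 0.069 -0.031 -0.997  0.143]
 [ 0.     0.     0.     1.   ]] [-0.29 -0.18  2.46  0.77  0.22 -2.55]
n 5 row cm [ 1.23 -0.61  1.65] deg [-0.61 -0.8  -0.14]
```

```bash
cat >> h.py <<'E'
M0=T(np.array([[0,1.,0],[1,0,0],[0,0,-1]]),[.51,-.16,.04])
E
python3 - <<'E'
from h import *
T0=cur();g=np.load("g2.npy");h=M0.copy();h[2,3]=.13
print((h@g).round(3)); rows(T0,h@g,15)
L=logm(np.linalg.inv(T0)@h@g).real
for k in np.linspace(0,1,6): A=T0@expm(L*k);c=A@np.linalg.inv(g);print(A[:3,3].round(3),c[:3,3].round(3),c[:3,0].round(2),A[:3,2].round(2))
E
```

```text
[[ 0.     1.     0.001  0.51 ]
 [ 0.707  0.001 -0.707 -0.188]
 [-0.707  0.001 -0.707  0.088]
 [ 0.     0.     0.     1.   ]]
n 15 row cm [-0.03 -0.89  0.16] deg [ 3.95 -0.12  4.37]
[ 0.579 -0.087  0.099] [ 0.554 -0.085  0.144] [-1.    0.03  0.07] [ 0.66 -0.04 -0.75]
[ 0.58  -0.114  0.097] [ 0.555 -0.104  0.141] [-0.94  0.33  0.05] [ 0.62 -0.24 -0.74]
[ 0.572 -0.14   0.095] [ 0.551 -0.123  0.138] [-0.8   0.6   0.04] [ 0.53 -0.43 -0.73]
[ 0.556 -0.162  0.093] [ 0.541 -0.139  0.136] [-0.58  0.82  0.02] [ 0.39 -0.57 -0.72]
[ 0.535 -0.179  0.09 ] [ 0.527 -0.152  0.133] [-0.3   0.95  0.01] [ 0.2  -0.67 -0.71]
[ 0.51  -0.188  0.088] [ 0.51 -0.16  0.13] [0. 1. 0.] [ 0.   -0.71 -0.71]
```

Call:
{"fn": "move_arm", "kwargs": {
  "series": [5.0, 0, -0.9, 0.1, 3.9, 0, 4.4, 5.0, 0, -0.9, 0.1, 3.9, 0, 4.4, 5.0, 0, -0.9, 0.1, 3.9, 0, 4.4, 5.0, 0, -0.9, 0.1, 3.9, 0, 4.4, 5.0, 0, -0.9, 0.1, 3.9, 0, 4.4]
}}

```text
time: 19.35
tool_pos: [0.566, -0.1059, 0.0893]
tcp_rot: [0.29, 2.448, -0.152]
wrist_force: [-0.1, -0.5, -1.6]
width: 0.717
grip_force: 40.5
```

```bash
python3 - <<'E'
from h import *
T0=cur();g=np.load("g2.npy");h=M0.copy();h[2,3]=.13
print((T0@np.linalg.inv(g)).round(3),read_state()["q"].round(2)); rows(T0,h@g,10)
E
```

```text
[[-0.963  0.246 -0.109  0.543]
 [ 0.249  0.968 -0.01  -0.098]
 [ 0.103 -0.037 -0.994  0.134]
 [ 0.     0.     0.     1.   ]] [-0.18 -0.17  2.46 -0.38  0.19 -1.17]
n 10 row cm [-0.16 -1.04  0.21] deg [ 4.94 -0.37  5.75]
```

Call:
{"fn": "move_arm", "kwargs": {
  "series": [5.0, -0.2, -1.0, 0.2, 4.9, -0.4, 5.7, 5.0, -0.2, -1.0, 0.2, 4.9, -0.4, 5.7, 5.0, -0.2, -1.0, 0.2, 4.9, -0.4, 5.7, 5.0, -0.2, -1.0, 0.2, 4.9, -0.4, 5.7, 5.0, -0.2, -1.0, 0.2, 4.9, -0.4, 5.7]
}}

```text
time: 19.98
tool_pos: [0.5543, -0.1419, 0.0839]
tcp_rot: [0.882, 2.313, -0.386]
wrist_force: [-0.5, 0.5, -1.2]
width: 0.718
grip_force: 40.6
```

Call:
{"fn": "move_arm", "kwargs": {
  "series": [5.0, -0.2, -1.0, 0.2, 4.9, -0.4, 5.7, 5.0, -0.2, -1.0, 0.2, 4.9, -0.4, 5.7, 5.0, -0.2, -1.0, 0.2, 4.9, -0.4, 5.7, 5.0, -0.2, -1.0, 0.2, 4.9, -0.4, 5.7, 5.0, -0.2, -1.0, 0.2, 4.9, -0.4, 5.7]
}}

```text
time: 20.6
tool_pos: [0.5204, -0.1795, 0.0854]
tcp_rot: [1.595, 1.914, -0.676]
wrist_force: [1.5, -0.5, -0.7]
width: 0.719
grip_force: 40.6
```

```bash
python3 - <<'E'
from h import *
T0=cur();g=np.load("g2.npy");h=M0.copy();h[2,3]=.06
print((T0@np.linalg.inv(g)).round(3),read_state()["q"].round(2)); rows(T0,h@g,5)
E
```

```text
[[-0.166  0.985 -0.035  0.517]
 [ 0.986  0.167  0.014 -0.152]
 [ 0.02  -0.032 -0.999  0.128]
 [ 0.     0.     0.     1.   ]] [ 0.11  0.17  2.18 -0.94  1.03  0.54]
n 5 row cm [ 0.84 -0.2   1.08] deg [ 1.09 -0.2   1.63]
```

Call:
{"fn": "move_arm", "kwargs": {
  "series": [5.0, 0.8, -0.2, 1.0, 1.1, -0.2, 1.6, 5.0, 0.8, -0.2, 1.0, 1.1, -0.2, 1.6, 5.0, 0.8, -0.2, 1.0, 1.1, -0.2, 1.6, 5.0, 0.8, -0.2, 1.0, 1.1, -0.2, 1.6, 5.0, 0.8, -0.2, 1.0, 1.1, -0.2, 1.6]
}}

```text
time: 21.22
tool_pos: [0.5104, -0.1871, 0.0217]
tcp_rot: [1.755, 1.765, -0.728]
wrist_force: [-0.9, 0.4, -0.2]
width: 0.719
grip_force: 40.7
```

```bash
python3 - <<'E'
from h import *
T0=cur();g=np.load("g2.npy");C=T0@np.linalg.inv(g);print(C.round(3)); h=M0.copy(); h[:3,3]=C[:3,3]; h[2,3]=.043
rows(T0,h@g,2)
E
```

```text
[[-0.004  1.    -0.002  0.51 ]
 [ 1.     0.004 -0.    -0.159]
 [-0.    -0.002 -1.     0.064]
 [ 0.     0.     0.     1.   ]]
n 2 row cm [ 0.75 -0.    0.75] deg [0.03 0.   0.12]
```

Call:
{"fn": "move_arm", "kwargs": {
  "series": [5.0, 0.7, 0, 0.7, 0, 0, 0, 5.0, 0.7, 0, 0.7, 0, 0, 0, 5.0, 0, 0, 0, 0, 0, 0]
}}

```text
time: 21.6
tool_pos: [0.511, -0.1872, 0.002]
tcp_rot: [1.754, 1.766, -0.728]
wrist_force: [-1.0, 0.1, -0.4]
width: 0.721
grip_force: 40.6
```

Call:
{"fn": "move_arm", "kwargs": {
  "series": [5.0, 0.1, 0, 0.1, 0, 0, 0, 5.0, 0, 0, 0, 0, 0, 0]
}}

```text
time: 21.85
tool_pos: [0.5124, -0.1871, 0.0018]
tcp_rot: [1.755, 1.764, -0.725]
wrist_force: [0.2, 0.5, -0.1]
width: 0.72
grip_force: 40.6
```

Call:
{"fn": "move_arm", "kwargs": {
  "series": [5.0, 0.1, 0, 0.1, 0, 0, 0, 5.0, 0, 0, 0, 0, 0, 0]
}}

```text
time: 22.1
tool_pos: [0.5121, -0.1871, 0.0001]
tcp_rot: [1.755, 1.764, -0.726]
wrist_force: [0.0, 0.8, -0.9]
width: 0.721
grip_force: 40.6
```

Call:
{"fn": "move_arm", "kwargs": {
  "series": [5.0, 0.1, 0, 0.1, 0, 0, 0, 5.0, 0, 0, 0, 0, 0, 0]
}}

```text
time: 22.35
tool_pos: [0.5119, -0.1871, -0.0016]
tcp_rot: [1.755, 1.764, -0.726]
wrist_force: [0.3, -0.1, 0.8]
width: 0.718
grip_force: 40.6
```

Call:
{"fn": "move_arm", "kwargs": {
  "series": [5.0, 0.1, 0, 0.1, 0, 0, 0, 5.0, 0, 0, 0, 0, 0, 0]
}}

```text
time: 22.6
tool_pos: [0.5119, -0.1871, -0.003]
tcp_rot: [1.755, 1.764, -0.726]
wrist_force: [0.2, -0.3, -0.6]
width: 0.72
grip_force: 40.6
```

Call:
{"fn": "move_arm", "kwargs": {
  "series": [5.0, 0.1, 0, 0.1, 0, 0, 0, 5.0, 0, 0, 0, 0, 0, 0]
}}

```text
time: 22.85
tool_pos: [0.5122, -0.1874, -0.0031]
tcp_rot: [1.754, 1.762, -0.727]
wrist_force: [-1.5, 2.0, 5.8]
width: 0.719
grip_force: 41.4
```

Call:
{"fn": "move_arm", "kwargs": {
  "series": [5.0, 0.1, 0, 0.1, 0, 0, 0, 5.0, 0, 0, 0, 0, 0, 0]
}}

```text
time: 23.1
tool_pos: [0.5123, -0.1875, -0.0031]
tcp_rot: [1.754, 1.76, -0.729]
wrist_force: [-6.0, 5.6, 14.6]
width: 0.725
grip_force: 42.4
```

Call:
{"fn": "move_arm", "kwargs": {
  "series": [5.0, -0.1, 0, -0.1, 0, 0, 0, 8.54, 0, 0, 0, 0, 0, 0, 8.54, 0, 0, 0, 0, 0, 0, 8.54, 0, 0, 0, 0, 0, 0, 8.54, 0, 0, -1.0, 0, 0, 0]
}}

```text
time: 23.72
tool_pos: [0.5111, -0.1802, 0.0024]
tcp_rot: [1.755, 1.765, -0.728]
wrist_force: [0.3, -0.2, -1.0]
width: 0.998
grip_force: 0.0
```

Call:
{"fn": "move_arm", "kwargs": {
  "series": [8.54, 0, 0, -3, 0, 0, 0, 8.54, 0, 0, -4, 0, 0, 0, 8.54, 0, 0, -4, 0, 0, 0, 8.54, 0, 0, -4, 0, 0, 0, 8.54, 0, 0, -3, 0, 0, 0]
}}

```text
time: 24.35
tool_pos: [0.5117, -0.051, 0.1318]
tcp_rot: [1.754, 1.764, -0.723]
wrist_force: [1.2, 0.2, 0.2]
width: 0.998
grip_force: 0.0
```

```bash
python3 - <<'E'
from h import *
from meas import sides,fit
print(cur()[:3,3])
im=read_camera("top")[:,:,::-1].copy();cv2.imwrite("pics/top10.png",im)
p=sides(im,(285,180,332,228),0,0); print(p.min(0),p.max(0),proj("top",[(M0@[x,y,z,1])[:3] for z in(0,.036) for x in(-.05,.05) for y in(-.031,.031)]).round(1).tolist())
fit(p,np.array([.512,-.16]),np.pi/2,.1,.062,.04,.004)
E
```

```text
[ 0.51172736 -0.05104465  0.13184765]
[286.41666667 187.75      ] [318.41666667 208.75      ] [[317.5, 207.6], [317.2, 189.0], [287.0, 207.6], [286.9, 189.0], [316.3, 209.1], [316.0, 190.9], [286.6, 209.1], [286.5, 190.9]]
+u z 0.004 n 67 dist 0.0499 exp 0.05 angdev 0.0049
-u z 0.04 n 68 dist 0.0527 exp 0.05 angdev -0.0373
+v z 0.004 n 136 dist 0.0315 exp 0.031 angdev -0.0216
-v z 0.04 n 138 dist 0.0312 exp 0.031 angdev 0.0124
```

```bash
cat >> h.py <<'E'
M1=T(np.array([[.016,1.,0],[1,-.016,0],[0,0,-1]]),[.512,-.1612,.04])
E
python3 - <<'E'
from h import *
T0=cur(); Q=grasp(M1,0,.012,0,1,.09); Qf=grasp(M1,0,.012,0,1); print(Q.round(3)); rows(T0,Q,6); rows(Q,Qf,3)
E
```

```text
[[ 0.016  1.     0.     0.512]
 [ 1.    -0.016  0.    -0.161]
 [ 0.     0.    -1.     0.069]
 [ 0.     0.     0.     1.   ]]
n 6 row cm [-1.23 -0.03  1.85] deg [0.15 7.47 0.19]
n 3 row cm [-0.  0.  3.] deg [0. 0. 0.]
```

Call:
{"fn": "move_arm", "kwargs": {
  "series": [8.54, -1.2, 0, 1.8, 0.1, 7.5, 0.2, 8.54, -1.2, 0, 1.8, 0.2, 7.5, 0.2, 8.54, -1.2, 0, 1.8, 0.1, 7.5, 0.2, 8.54, -1.2, 0, 1.8, 0.2, 7.5, 0.2, 8.54, -1.2, 0, 1.8, 0.1, 7.5, 0.2]
}}

```text
time: 25.02
tool_pos: [0.5117, -0.1486, 0.0839]
tcp_rot: [2.172, 2.14, -0.138]
wrist_force: [0.2, 0.4, 0.0]
width: 0.997
grip_force: 0.0
```

Call:
{"fn": "move_arm", "kwargs": {
  "series": [8.54, -1.2, 0, 1.8, 0.2, 7.5, 0.2, 8.54, 0, 0, 0, 0, 0, 0]
}}

```text
time: 25.28
tool_pos: [0.5094, -0.1654, 0.0657]
tcp_rot: [-2.244, -2.189, 0.008]
wrist_force: [0.3, 0.3, -1.2]
width: 1.0
grip_force: 0.0
```

```bash
python3 - <<'E'
from h import *
T0=cur(); Qf=grasp(M1,0,.012,0,1); print(T0.round(3)); rows(T0,Qf,3)
E
```

```text
[[ 0.025  1.    -0.008  0.509]
 [ 1.    -0.025  0.001 -0.165]
 [ 0.001 -0.008 -1.     0.066]
 [ 0.     0.     0.     1.   ]]
n 3 row cm [0.14 0.1  2.89] deg [-0.15 -0.02 -0.17]
```

Call:
{"fn": "move_arm", "kwargs": {
  "series": [8.54, 0.2, 0.1, 2.9, -0.2, 0, -0.2, 8.54, 0.1, 0.1, 2.9, -0.1, 0, -0.2, 8.54, 0.1, 0.1, 2.8, -0.1, 0, -0.1, 8.54, 0, 0, 0, 0, 0, 0]
}}

```text
time: 25.78
tool_pos: [0.5109, -0.1562, -0.0215]
tcp_rot: [-2.227, -2.209, 0.004]
wrist_force: [-0.1, 0.7, -0.0]
width: 1.002
grip_force: 0.0
```

Call:
{"fn": "move_arm", "kwargs": {
  "series": [5.0, 0, 0, 0, 0, 0, 0, 5.0, 0, 0, 0, 0, 0, 0, 5.0, 0, 0, 0, 0, 0, 0, 5.0, 0, 0, 0, 0, 0, 0, 5.0, 0, 0, 0, 0, 0, 0]
}}

```text
time: 26.4
tool_pos: [0.5151, -0.1587, -0.0177]
tcp_rot: [2.231, 2.208, 0.004]
wrist_force: [1.0, 1.5, 7.0]
width: 0.719
grip_force: 39.8
```

```bash
python3 - <<'E'
from h import *
T0=cur(); print(T0.round(4)); g=np.linalg.inv(M1)@T0; g[:3,:3]=np.eye(3); g[1,3]=0; np.save("g3.npy",g); print(g.round(4))
im=read_camera("top")[:,:,::-1]; cv2.imwrite("pics/top11.png",im)
up=T0.copy(); up[2,3]+=.14; W=seat(.43,.02,.18)@g; H=seat(z=.115)@g
rows(T0,up,3); rows(up,W); rows(W,H,5)
L=logm(np.linalg.inv(up)@W).real
for k in np.linspace(0,1,6): A=up@expm(L*k);print(A[:3,3].round(3))
E
```

```text
[[ 1.030e-02  9.999e-01  3.600e-03  5.151e-01]
 [ 9.999e-01 -1.030e-02 -4.000e-04 -1.587e-01]
 [-3.000e-04  3.600e-03 -1.000e+00 -1.770e-02]
 [ 0.000e+00  0.000e+00  0.000e+00  1.000e+00]]
[[1.     0.     0.     0.0026]
 [0.     1.     0.     0.    ]
 [0.     0.     1.     0.0577]
 [0.     0.     0.     1.    ]]
n 3 row cm [-0.    0.02 -4.67] deg [ 0. -0. -0.]
n 11 row cm [ 1.95  0.52 -0.  ] deg [ 0.01  0.02 -8.33]
n 5 row cm [-0.53  2.93  1.3 ] deg [0. 0. 0.]
[ 0.515 -0.159  0.122]
[ 0.523 -0.115  0.122]
[ 0.517 -0.071  0.122]
[ 0.498 -0.032  0.122]
[ 0.467 -0.     0.122]
[0.427 0.02  0.122]
```

Call:
{"fn": "move_arm", "kwargs": {
  "series": [5.0, 0, 0, -4.7, 0, 0, 0, 5.0, 0, 0, -4.7, 0, 0, 0, 5.0, 0, 0, -4.6, 0, 0, 0, 5.0, 1.9, 0.5, 0, 0, 0, -8.3, 5.0, 1.9, 0.5, 0, 0, 0, -8.3]
}}

```text
time: 27.08
tool_pos: [0.5217, -0.1201, 0.122]
tcp_rot: [1.884, 2.51, 0.002]
wrist_force: [-0.2, 0.2, -0.7]
width: 0.72
grip_force: 39.0
```

Call:
{"fn": "move_arm", "kwargs": {
  "series": [5.0, 1.9, 0.5, 0, 0, 0, -8.3, 5.0, 1.9, 0.5, 0, 0, 0, -8.3, 5.0, 1.9, 0.5, 0, 0, 0, -8.3, 5.0, 1.9, 0.5, 0, 0, 0, -8.3, 5.0, 1.9, 0.5, 0, 0, 0, -8.3]
}}

```text
time: 27.7
tool_pos: [0.491, -0.028, 0.1206]
tcp_rot: [0.871, 3.018, 0.0]
wrist_force: [-0.4, 0.4, -0.7]
width: 0.719
grip_force: 39.0
```

Call:
{"fn": "move_arm", "kwargs": {
  "series": [5.0, 1.9, 0.5, 0, 0, 0, -8.3, 5.0, 1.9, 0.5, 0, 0, 0, -8.3, 5.0, 1.9, 0.5, 0, 0, 0, -8.3, 5.0, 1.9, 0.5, 0, 0, 0, -8.3, 5.0, 0, 0, 0, 0, 0, 0]
}}

```text
time: 28.32
tool_pos: [0.4265, 0.016, 0.1203]
tcp_rot: [-0.019, 3.141, 0.0]
wrist_force: [0.2, -0.7, -0.2]
width: 0.722
grip_force: 39.0
```

```bash
python3 - <<'E'
from h import *
T0=cur(); g=np.load("g3.npy"); s=read_state(); print((T0@np.linalg.inv(g)).round(3),s["q"].round(2),s["width"]); rows(T0,seat(z=.115)@g,5)
E
```

```text
[[-1.    -0.012  0.     0.429]
 [-0.012  1.     0.     0.016]
 [-0.     0.    -1.     0.178]
 [ 0.     0.     0.     1.   ]] [-0.02 -0.15  2.2   0.    1.1  -1.6 ] 0.7221800620683253
n 5 row cm [-0.54  3.02  1.26] deg [ 0.    0.   -0.07]
```

Call:
{"fn": "move_arm", "kwargs": {
  "series": [5.0, -0.5, 3.0, 1.3, 0, 0, -0.1, 5.0, -0.5, 3.0, 1.3, 0, 0, -0.1, 5.0, -0.5, 3.0, 1.3, 0, 0, -0.1, 5.0, -0.6, 3.0, 1.2, 0, 0, 0, 5.0, -0.6, 3.1, 1.2, 0, 0, 0]
}}

```text
time: 28.95
tool_pos: [0.4537, 0.1681, 0.0574]
tcp_rot: [-0.023, 3.139, 0.0]
wrist_force: [-0.1, 0.4, -0.8]
width: 0.719
grip_force: 39.0
```

Call:
{"fn": "move_arm", "kwargs": {
  "series": [5.0, 0, 0, 0, 0, 0, 0, 5.0, 0, 0, 0, 0, 0, 0]
}}

```text
time: 29.2
tool_pos: [0.4528, 0.1668, 0.0577]
tcp_rot: [-0.026, 3.141, -0.001]
wrist_force: [-0.6, -0.6, -0.4]
width: 0.72
grip_force: 39.0
```

```bash
python3 - <<'E'
from h import *
g=np.load("g3.npy"); A=[]
for i in range(4): im=read_camera("top")[:,:,::-1]; A.append(cur()[:3,3])
T0=cur(); print(np.array(A).round(4)); C=T0@np.linalg.inv(g); print(C.round(4)); rows(T0,seat(z=.085)@g,3)
cv2.imwrite("pics/top12.png",im); si=read_camera("side")[:,:,::-1]; cv2.imwrite("pics/side12.png",si)
cv2.imwrite("pics/z7.png",np.hstack([cv2.resize(im[185:245,175:235],(400,400),interpolation=cv2.INTER_CUBIC),cv2.resize(si[150:220,220:290],(400,400),interpolation=cv2.INTER_CUBIC)]))
for n,o in(("top",(175,185,6.667)),("side",(220,150,5.714))):
    q=proj(n,[(C@[x,y,z,1])[:3] for z in(0,.036) for x in(-.05,.05) for y in(-.031,.031)]); print(n,((q-o[:2])*o[2]).round(0).astype(int).tolist())
E
```

```text
[[0.4529 0.1666 0.0579]
 [0.4529 0.1665 0.058 ]
 [0.4529 0.1665 0.0581]
 [0.4529 0.1665 0.0581]]
[[-9.999e-01 -1.620e-02  1.700e-03  4.554e-01]
 [-1.620e-02  9.999e-01  3.000e-04  1.666e-01]
 [-1.700e-03  2.000e-04 -1.000e+00  1.158e-01]
 [ 0.000e+00  0.000e+00  0.000e+00  1.000e+00]]
n 3 row cm [0.06 0.02 1.03] deg [ 0.    0.03 -0.03]
top [[224, 71], [92, 73], [223, 285], [89, 287], [235, 83], [106, 85], [234, 291], [104, 294]]
side [[297, 182], [272, 130], [126, 205], [107, 150], [297, 235], [273, 181], [129, 258], [110, 202]]
```

View pics/z7.png

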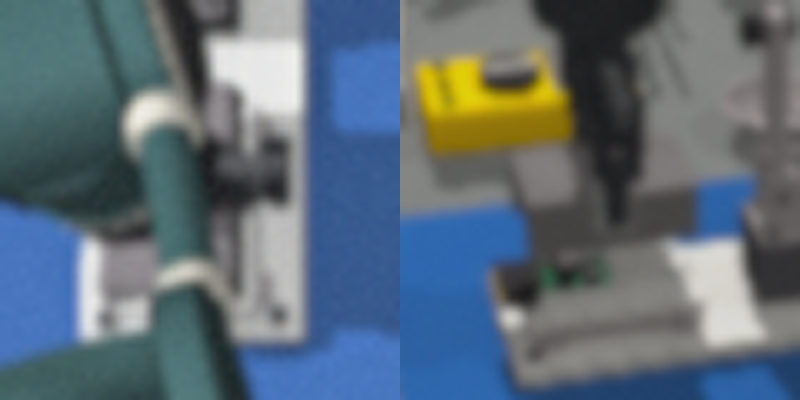

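The side panel shows the cover level above the base, its near rim running (530,255)–(697,235), as predicted. The top panel's visible corner at (105,292) also agrees. I'll lower it carefully.

Call:
{"fn": "move_arm", "kwargs": {
  "series": [5.0, 0.1, 0.1, 1.0, 0, 0, 0, 5.0, 0.0, 0, 1.0, 0, 0, 0, 5.0, 0, 0, 1.0, 0, 0, 0, 5.0, 0, 0, 0, 0, 0, 0]
}}

```text
time: 29.95
tool_pos: [0.4501, 0.1678, 0.0261]
tcp_rot: [0.028, -3.139, 0.001]
wrist_force: [-0.7, -0.0, -0.8]
width: 0.721
grip_force: 39.0
```

Call:
{"fn": "move_arm", "kwargs": {
  "series": [5.0, 0, 0, 0.4, 0, 0, 0, 5.0, 0, 0, 0, 0, 0, 0]
}}

```text
time: 30.2
tool_pos: [0.4515, 0.1683, 0.0235]
tcp_rot: [-0.028, 3.141, 0.0]
wrist_force: [0.2, -0.0, -0.8]
width: 0.72
grip_force: 39.0
```

Call:
{"fn": "move_arm", "kwargs": {
  "series": [5.0, 0, 0, 0.3, 0, 0, 0, 5.0, 0, 0, 0, 0, 0, 0]
}}

```text
time: 30.45
tool_pos: [0.4514, 0.1683, 0.0206]
tcp_rot: [-0.028, 3.141, 0.0]
wrist_force: [-0.7, -0.4, -0.3]
width: 0.721
grip_force: 39.0
```

Call:
{"fn": "move_arm", "kwargs": {
  "series": [5.0, 0, 0, 0.3, 0, 0, 0, 5.0, 0, 0, 0, 0, 0, 0]
}}

```text
time: 30.7
tool_pos: [0.4518, 0.1683, 0.0177]
tcp_rot: [-0.028, 3.14, 0.0]
wrist_force: [1.0, -0.7, -1.4]
width: 0.718
grip_force: 39.1
```

Call:
{"fn": "move_arm", "kwargs": {
  "series": [5.0, 0, 0, 0.2, 0, 0, 0, 5.0, 0, 0, 0, 0, 0, 0]
}}

```text
time: 30.95
tool_pos: [0.4521, 0.1684, 0.0158]
tcp_rot: [-0.028, 3.139, 0.001]
wrist_force: [1.5, -0.4, -1.8]
width: 0.715
grip_force: 39.1
```

Call:
{"fn": "move_arm", "kwargs": {
  "series": [5.0, 0, 0, 0.2, 0, 0, 0, 5.0, 0, 0, 0, 0, 0, 0]
}}

```text
time: 31.2
tool_pos: [0.4524, 0.1684, 0.014]
tcp_rot: [-0.028, 3.139, 0.001]
wrist_force: [3.2, 0.3, -1.2]
width: 0.713
grip_force: 39.2
```

Call:
{"fn": "move_arm", "kwargs": {
  "series": [5.0, -0.1, 0, 0.2, 0, 0, 0, 5.0, 0, 0, 0, 0, 0, 0]
}}

```text
time: 31.45
tool_pos: [0.4528, 0.1684, 0.0124]
tcp_rot: [-0.028, 3.141, 0.001]
wrist_force: [0.3, -1.5, 6.8]
width: 0.715
grip_force: 39.9
```

Call:
{"fn": "move_arm", "kwargs": {
  "series": [5.0, 0, 0, 0.2, 0, 0, 0, 5.0, 0, 0, 0, 0, 0, 0]
}}

```text
time: 31.7
tool_pos: [0.4528, 0.1684, 0.0123]
tcp_rot: [-0.028, 3.141, 0.0]
wrist_force: [-6.9, -4.4, 22.6]
width: 0.718
grip_force: 41.8
```

Call:
{"fn": "move_arm", "kwargs": {
  "series": [5.0, 0, 0, 0.1, 0, 0, 0, 5.0, 0, 0, 0, 0, 0, 0]
}}

```text
time: 31.95
tool_pos: [0.4527, 0.1684, 0.0122]
tcp_rot: [-0.028, 3.141, 0.0]
wrist_force: [-8.6, -4.5, 28.8]
width: 0.72
grip_force: 42.6
```

Contact came exactly at the predicted seat height (TCP z 0.0123). Release and retreat upward.

Call:
{"fn": "move_arm", "kwargs": {
  "series": [5.0, 0, 0, -0.3, 0, 0, 0, 8.54, 0, 0, 0, 0, 0, 0, 8.54, 0, 0, 0, 0, 0, 0, 8.54, 0, 0, 0, 0, 0, 0, 8.54, 0, 0, -2, 0, 0, 0]
}}

```text
time: 32.58
tool_pos: [0.4501, 0.1675, 0.0297]
tcp_rot: [0.028, -3.137, 0.002]
wrist_force: [0.2, -0.6, -0.1]
width: 1.0
grip_force: 0.0
```

Call:
{"fn": "move_arm", "kwargs": {
  "series": [8.54, 0, 0, -4, 0, 0, 0, 8.54, 0, 0, -5, 0, 0, 0, 8.54, 1.5, 0, -5, 0, 0, 0, 8.54, 1.5, 0, -5, 0, 0, 0, 8.54, 1.5, 0, -5, 0, 0, 0]
}}

```text
time: 33.2
tool_pos: [0.4063, 0.1672, 0.2727]
tcp_rot: [-0.028, 3.141, -0.0]
wrist_force: [1.5, -0.1, -0.5]
width: 1.0
grip_force: 0.0
```

```bash
python3 - <<'E'
from h import *
T0=cur(); print(T0.round(3),read_state()["q"].round(2),read_state()["time"])
im=read_camera("top")[:,:,::-1]; cv2.imwrite("pics/top13.png",im); si=read_camera("side")[:,:,::-1].copy(); cv2.imwrite("pics/side13.png",si)
# compare seated expectation in the side view: edge profiles
C=seat(); q=proj("side",[(C@[x,y,z,1])[:3] for z in(0,.036) for x in(-.05,.05) for y in(-.031,.031)]); print(q.round(1).tolist())
gray=cv2.cvtColor(si,cv2.COLOR_BGR2GRAY)
a=q[0]*.5+q[2]*.5; b=q[1]*.5+q[3]*.5; bot=q[4]*.5+q[6]*.5
print("col",a[0],gray[int(b[1])-6:int(bot[1])+10,int(round(a[0]))].tolist(),"from row",int(b[1])-6,"exp rows far,near,rim",b[1],a[1],bot[1])
E
```

```text
[[-1.    -0.018  0.     0.406]
 [-0.018  1.    -0.     0.167]
 [-0.    -0.    -1.     0.273]
 [ 0.     0.     0.     1.   ]] [ 0.33 -0.23  1.98 -0.    1.4  -1.25] 33.2
[[271.5, 193.5], [267.2, 184.1], [242.3, 197.5], [238.9, 187.8], [271.6, 202.4], [267.3, 192.8], [242.7, 206.4], [239.4, 196.5]]
col 256.8987246794699 [102, 116, 123, 122, 115, 107, 111, 117, 121, 122, 124, 124, 124, 125, 124, 119, 103, 83, 70, 67, 67, 67, 67, 69, 79, 97, 106, 102, 99, 106, 120, 128, 132, 132, 125] from row 179 exp rows far,near,rim 185.95838502632472 195.5199293653909 204.3855499017257
```

The cover's edges in the side view are at rows 185, 195.7 and 203.8, against 186.0, 195.5 and 204.4 expected, so it is seated. Next is the handle.

```bash
cat >> h.py <<'E'
def grip(th,r=.07):
    a=1.2-th; f=np.array([.066+r*np.cos(a),0,.09+r*np.sin(a)]); c,s=np.cos(.019),np.sin(.019)
    return np.array([.5388+c*f[0],.1689+s*f[0],.004+f[2]])
def gT(th):  # tool vertical
    c,s=np.cos(.019),np.sin(.019); return T(np.array([[-c,-s,0],[-s,c,0],[0,0,-1.]]),grip(th)-[0,0,.044])
E
python3 - <<'E'
from h import *
print(grip(0),grip(0,.092),grip(1.2)); print("handle end top",proj("top",[grip(0,.092),grip(0),grip(0,.03)]).round(1).tolist(),"side",proj("side",[grip(0,.092),grip(0)]).round(1).tolist())
im=cv2.imread("pics/top0.png"); print(cv2.cvtColor(im,cv2.COLOR_BGR2GRAY)[145:165,188:206])
si=cv2.cvtColor(cv2.imread("pics/side0.png"),cv2.COLOR_BGR2GRAY); print(si[150:172,296:316])
T0=cur(); A=gT(0); A[2,3]=.27; rows(T0,A,5); rows(A,gT(0),5)
E
```

```text
[0.63014855 0.17063583 0.15924274] [0.63811898 0.17078729 0.1797476 ] [0.67477545 0.17148384 0.094     ]
handle end top [[195.1, 148.8], [196.3, 153.2], [198.3, 160.8]] side [[308.3, 155.7], [305.7, 161.4]]
[[105 102 103 102 100 101 104 103 103 102 104 100 100 100 101 101 100 104]
 [104 104 103 100 101  99 101 101 102 102 101 103 103 102 100 104 102 101]
 [120 128 130 128 118 104  90  89  90  93 112 127 129 133 133 132 129 126]
 [157 175 177 172 162 122  82  67  68  84 131 170 183 186 186 185 183 181]
 [185 208 202 195 182 134  79  50  48  76 144 205 225 223 223 224 223 222]
 [191 208 184 163 154 118  71  46  37  63 136 208 229 229 228 228 228 227]
 [191 203 162 121 108  91  59  36  33  48 116 190 225 227 228 227 226 226]
 [190 207 173 135 120 109  77  44  27  35  91 164 218 227 227 227 227 227]
 [192 216 204 184 176 161 114  56  30  29  72 147 211 228 227 227 226 226]
 [191 222 223 221 219 203 147  78  33  25  62 136 206 227 226 228 225 227]
 [193 223 225 226 228 220 167  96  42  24  44 115 189 225 227 226 226 226]
 [192 223 226 226 228 223 180 112  49  23  37  91 163 217 227 227 22
[... 1876 characters left out ...]
2 132]
 [140 135 132 131 126 113  86  54  33  35  58  92 119 130 132 133 133 132
  132 132]
 [144 139 132 129 121 102  70  41  32  45  72 103 124 132 133 133 133 133
  133 132]
 [145 138 132 127 113  87  55  35  35  57  87 115 129 133 134 133 133 133
  133 133]
 [141 136 131 123 103  72  43  33  44  71 102 123 130 133 133 133 133 132
  133 133]
 [134 133 129 118  94  60  36  36  56  87 114 127 132 132 132 132 131 131
  132 132]
 [131 132 129 116  91  60  41  47  72 102 122 130 131 131 131 130 130 131
  132 132]
 [128 130 127 115  94  72  59  67  90 113 126 130 131 130 131 130 131 131
  131 131]]
n 5 row cm [-4.41 -0.04  0.2 ] deg [ 0.04  0.13 -0.01]
n 5 row cm [0.  0.  3.1] deg [ 0.  0. -0.]
```

The handle in the images (top 196.5 at row 153, side 306 at row 161) matches the model to under 1 px. Approach with the fingers half open.

Call:
{"fn": "move_arm", "kwargs": {
  "series": [5.0, -4.4, 0, 0.2, 0, 0, 0, 5.0, -4.4, 0, 0.2, 0, 0, 0, 5.0, -4.4, 0, 0.2, 0, 0, 0, 5.0, -4.4, 0, 0.2, 0, 0, 0, 5.0, -4.4, -0.2, 0.2, 0, 0, 0]
}}

```text
time: 33.92
tool_pos: [0.6283, 0.1693, 0.26]
tcp_rot: [0.028, -3.14, 0.0]
wrist_force: [0.3, 0.5, -0.1]
width: 0.587
grip_force: 0.0
```

Call:
{"fn": "move_arm", "kwargs": {
  "series": [5.0, 0, 0, 0, 0, 0, 0, 5.0, 0, 0, 0, 0, 0, 0]
}}

```text
time: 34.17
tool_pos: [0.6264, 0.1692, 0.2602]
tcp_rot: [0.028, -3.139, 0.0]
wrist_force: [-0.3, -0.1, 0.6]
width: 0.585
grip_force: 0.0
```

```bash
python3 - <<'E'
from h import *
T0=cur(); print(T0.round(3)); rows(T0,gT(0),5); A=gT(0); 
for a in np.arange(0,1.3,.12): print(round(a,2),((grip(min(a+.12,1.2))-grip(a))*100).round(2))
E
```

```text
[[-1.    -0.018 -0.002  0.626]
 [-0.018  1.    -0.     0.169]
 [ 0.002 -0.    -1.     0.26 ]
 [ 0.     0.     0.     1.   ]]
n 5 row cm [-0.08  0.03  2.9 ] deg [-0.   -0.02 -0.02]
0.0 [ 0.76  0.01 -0.35]
0.12 [ 0.72  0.01 -0.44]
0.24 [ 0.66  0.01 -0.52]
0.36 [ 0.59  0.01 -0.6 ]
0.48 [ 0.51  0.01 -0.66]
0.6 [ 0.43  0.01 -0.72]
0.72 [ 0.34  0.01 -0.77]
0.84 [ 0.25  0.   -0.8 ]
0.96 [ 0.15  0.   -0.83]
1.08 [ 0.05  0.   -0.84]
1.2 [0. 0. 0.]
```

Call:
{"fn": "move_arm", "kwargs": {
  "series": [5.0, -0.1, 0.1, 2.9, 0, 0, 0, 5.0, -0.1, 0, 2.9, 0, 0, 0, 5.0, -0.1, 0, 2.9, 0, 0, 0, 5.0, -0.1, 0, 2.9, 0, 0, 0, 5.0, 0, 0, 2.9, 0, 0, 0]
}}

```text
time: 34.8
tool_pos: [0.6302, 0.1707, 0.1166]
tcp_rot: [-0.029, 3.14, 0.001]
wrist_force: [-0.8, 0.3, -0.5]
width: 0.586
grip_force: 0.0
```

Call:
{"fn": "move_arm", "kwargs": {
  "series": [0.5, 0, 0, 0, 0, 0, 0, 0.5, 0, 0, 0, 0, 0, 0, 0.5, 0, 0, 0, 0, 0, 0, 0.5, 0, 0, 0, 0, 0, 0, 0.5, 0, 0, 0, 0, 0, 0],
  "grip_force": 40
}}

```text
time: 35.42
tool_pos: [0.6307, 0.1726, 0.1178]
tcp_rot: [-0.029, 3.141, 0.005]
wrist_force: [-1.3, 5.4, -4.7]
width: 0.176
grip_force: 42.5
```

Call:
{"fn": "move_arm", "kwargs": {
  "series": [0.5, 0, 0, 0, 0, 0, 0, 0.5, 0, 0, 0, 0, 0, 0, 0.5, 0, 0, 0, 0, 0, 0]
}}

```text
time: 35.8
tool_pos: [0.6307, 0.1726, 0.1178]
tcp_rot: [-0.029, 3.141, 0.005]
wrist_force: [-1.4, 6.4, -4.9]
width: 0.181
grip_force: 42.5
```

Call:
{"fn": "move_arm", "kwargs": {
  "series": [0.5, -0.7, 0.1, 0.3, 0, 0, 0, 0.5, -0.8, 0, 0.4, 0, 0, 0, 0.5, -0.7, 0, 0.5, 0, 0, 0, 0.5, -0.6, 0, 0.6, 0, 0, 0, 0.5, 0, 0, 0, 0, 0, 0]
}}

```text
time: 36.42
tool_pos: [0.6607, 0.1732, 0.1007]
tcp_rot: [-0.028, 3.138, 0.003]
wrist_force: [-0.1, 5.1, 2.0]
width: 0.176
grip_force: 43.2
```

Call:
{"fn": "move_arm", "kwargs": {
  "series": [0.5, -0.5, 0, 0.7, 0, 0, 0, 0.5, -0.4, 0, 0.7, 0, 0, 0, 0.5, -0.3, 0, 0.8, 0, 0, 0, 0.5, 0, 0, 0, 0, 0, 0]
}}

```text
time: 36.92
tool_pos: [0.6761, 0.1735, 0.0801]
tcp_rot: [-0.028, 3.13, 0.004]
wrist_force: [4.8, 3.9, 2.5]
width: 0.182
grip_force: 43.7
```

Call:
{"fn": "move_arm", "kwargs": {
  "series": [0.5, -0.3, 0, 0.8, 0, 0, 0, 0.5, -0.2, 0, 0.8, 0, 0, 0, 0.5, -0.1, 0, 0.8, 0, 0, 0, 0.5, 0, 0, 0, 0, 0, 0]
}}

```text
time: 37.42
tool_pos: [0.6834, 0.1737, 0.0568]
tcp_rot: [-0.028, 3.128, 0.005]
wrist_force: [6.6, 4.0, 4.3]
width: 0.175
grip_force: 44.0
```

```bash
python3 - <<'E'
from h import *
T0=cur(); s=read_state(); print(T0[:3,3]+[0,0,.044+.0026],grip(1.2),s["wrist_force"].round(1),s["width"])
E
```

```text
[0.68343411 0.17366386 0.10337155] [0.67477545 0.17148384 0.094     ] [6.6 4.  4.3] 0.17535912557485234
```

Call:
{"fn": "move_arm", "kwargs": {
  "series": [0.5, 0.2, 0, 0.4, 0, 0, 0, 0.5, 0, 0, 0.3, 0, 0, 0, 0.5, 0, 0, 0, 0, 0, 0]
}}

```text
time: 37.8
tool_pos: [0.6839, 0.1737, 0.0516]
tcp_rot: [-0.028, 3.123, 0.005]
wrist_force: [10.5, 4.2, 5.9]
width: 0.177
grip_force: 44.3
```

Call:
{"fn": "move_arm", "kwargs": {
  "series": [0.5, 0.1, 0, 0.3, 0, 0, 0, 0.5, 0, 0, 0.0, 0, 0, 0]
}}

```text
time: 38.05
tool_pos: [0.684, 0.1737, 0.0491]
tcp_rot: [-0.028, 3.121, 0.006]
wrist_force: [11.8, 3.2, 5.7]
width: 0.181
grip_force: 44.4
```

Call:
{"fn": "move_arm", "kwargs": {
  "series": [0.5, -0.3, 0, 0.3, 0, 0, 0, 0.5, 0, 0, 0.2, 0, 0, 0, 0.5, 0, 0, 0, 0, 0, 0]
}}

```text
time: 38.42
tool_pos: [0.6837, 0.1737, 0.0422]
tcp_rot: [-0.028, 3.128, 0.005]
wrist_force: [7.3, 4.0, 4.9]
width: 0.178
grip_force: 44.6
```

Call:
{"fn": "move_arm", "kwargs": {
  "series": [0.5, 0, 0, 0.3, 0, 0, 0, 0.5, 0, 0, 0, 0, 0, 0]
}}

```text
time: 38.67
tool_pos: [0.6837, 0.1736, 0.0417]
tcp_rot: [-0.028, 3.128, 0.005]
wrist_force: [1.3, 2.2, 16.2]
width: 0.177
grip_force: 46.0
```

Call:
{"fn": "move_arm", "kwargs": {
  "series": [0.5, 0, 0, 0.3, 0, 0, 0, 0.5, 0, 0, 0, 0, 0, 0]
}}

```text
time: 38.92
tool_pos: [0.6838, 0.1737, 0.0413]
tcp_rot: [-0.028, 3.127, 0.005]
wrist_force: [-4.7, 1.3, 26.8]
width: 0.181
grip_force: 47.6
```

The stop is reached: force climbs while the position holds. Relieve, release and retreat.

Call:
{"fn": "move_arm", "kwargs": {
  "series": [0.5, 0, 0, -0.5, 0, 0, 0, 0.5, 0, 0, 0, 0, 0, 0, 5.0, 0, 0, 0, 0, 0, 0, 5.0, 0, 0, 0, 0, 0, 0, 5.0, 0, 0, 0, 0, 0, 0]
}}

```text
time: 39.55
tool_pos: [0.6767, 0.1717, 0.036]
tcp_rot: [0.028, -3.141, 0.001]
wrist_force: [-0.7, 0.4, 0.2]
width: 0.587
grip_force: 0.0
```

Call:
{"fn": "move_arm", "kwargs": {
  "series": [5.0, 0, 0, -2, 0, 0, 0, 5.0, 0, 0, -4, 0, 0, 0, 5.0, 0, 0, -5, 0, 0, 0, 5.0, 0, 0, -5, 0, 0, 0, 5.0, 0, 0, -3, 0, 0, 0]
}}

```text
time: 40.17
tool_pos: [0.6788, 0.1725, 0.2326]
tcp_rot: [-0.028, 3.134, 0.002]
wrist_force: [0.7, 0.0, 0.2]
width: 0.59
grip_force: 0.0
```

```bash
python3 - <<'E'
from h import *
print(cur()[:3,3],read_state()["time"],read_state()["wrist_force"].round(1))
si=read_camera("side")[:,:,::-1].copy(); im=read_camera("top")[:,:,::-1].copy(); cv2.imwrite("pics/side14.png",si); cv2.imwrite("pics/top14.png",im)
print("exp locked handle side",proj("side",[grip(1.2,r) for r in(.05,.07,.092)]).round(1).tolist(),"at 1.0",proj("side",[grip(1.0,r) for r in(.07,.092)]).round(1).tolist())
g=cv2.cvtColor(si,cv2.COLOR_BGR2GRAY)
for c in(312,315,318,321,324,327): print(c,"darkest row",168+int(np.argmin(g[168:200,c])),g[168:200,c].min())
C=seat(); q=proj("side",[(C@[0,-.031,z,1])[:3] for z in(0,.036)]); print("cover near edge/rim exp",q.round(1).tolist()); c=int(round(q[0,0])); print([(k,g[186:210,k].tolist()) for k in(c-8,c,c+8)])
for n,a,b in(("screwdriver/reel",(130,240),(242,272)),("left",(100,140),(150,250))):
    o=cv2.imread("pics/top0.png"); sl=np.s_[b[0]-20 if 0 else a[0]:a[1],b[0]:b[1]]; print(n,(cv2.absdiff(o[sl],im[sl]).max(2)>50).sum())
E
```

```text
[0.67881027 0.17245952 0.23256586] 40.175 [0.7 0.  0.2]
exp locked handle side [[311.5, 177.2], [316.9, 176.5], [322.9, 175.8]] at 1.0 [[316.8, 173.1], [322.7, 171.3]]
312 darkest row 177 33
315 darkest row 177 34
318 darkest row 176 36
321 darkest row 176 38
324 darkest row 193 82
327 darkest row 195 82
cover near edge/rim exp [[257.0, 195.5], [257.3, 204.4]]
[(249, [111, 118, 121, 121, 122, 124, 126, 128, 128, 123, 109, 86, 72, 68, 67, 67, 68, 69, 79, 96, 105, 102, 97, 103]), (257, [87, 81, 69, 58, 57, 62, 70, 75, 76, 72, 70, 68, 67, 67, 67, 67, 70, 80, 98, 107, 104, 101, 108, 121]), (265, [105, 111, 118, 115, 104, 88, 79, 76, 73, 69, 68, 67, 68, 67, 68, 70, 80, 97, 107, 104, 98, 104, 117, 126])]
screwdriver/reel 107
left 1071
```

```bash
python3 - <<'E'
from h import *
for f in("top0","top14"):
    h=cv2.cvtColor(cv2.imread(f"pics/{f}.png"),cv2.COLOR_BGR2HSV)[170:225,240:275]; m=(h[...,0]>50)&(h[...,0]<90)&(h[...,1]>90); print(f,m.sum(),np.argwhere(m).mean(0))
print(finish_job())
E
```

```text
top0 104 [31.14423077 10.33653846]
top14 111 [30.4954955  10.48648649]
the job is handed in; nothing more can be done
None
```

I turned the cover over, set it on the base with its notch over the socket, and pushed the clamp handle down until it locked against its stop. The job is handed in at about 40 s, with the gripper clear of everything.

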